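# Clear the laminating bench: sort the hand tools and wet the soak tub

## Robot

A 6-joint arm with a two-finger parallel gripper is mounted at the origin on the work surface. World frame = base frame: x ahead of the robot, y to its left, z up, the work surface at z = 0. Lengths are in m, angles in rad, forces in N, time in s.
With the tool pointing down it reaches from about 0.225 to 0.875 m from the base axis. Payload 3.4 kg.
Tool frame: the origin (TCP) lies at the very end of the fingers, on their centre line; the grasp point (between the pads) lies 19 mm behind it (manip.grasp_offset is the distance from the TCP to the grasp point, in m); x points along the fingers, y is the direction in which the jaws open and shut, and the axes are right-handed (so a half turn about x gives the same grasp; the last joint's range is limited). The gripper opens to 85 mm and grips with 20 to 120 N. Pads are 22 mm wide; open, the fingers measure 114 mm over their backs; the gripper's body (76 mm by 85 mm) begins 54 mm behind the grasp point. The pads swing forward as they close: fully open they stand 13 mm farther back than shut.
Start: joints at [1.018, 0.276, 1.505, -0, 1.361, -0.121], TCP at [0.241, 0.522, 0.231] pointing down, gripper open.
Joint ranges: [-2.89, 2.89], [-0.75, 2.08], [0.22, 2.7], [-1.18, 4.32], [0.11, 2.71], [-2.7, 2.7]. Speed limits (rad/s): [2.57, 2.57, 3.14, 3.14, 3.14, 3.14].

## Interface

Orientations are given as a unit quaternion [w, x, y, z].
In Python, from rig import manip gives the robot as it stands.
- The arm moves only by the tool step_arm, never from a script. Its argument "increments" is a list of rows, each an object with "grip": the opening, from 0 (shut) to 1 (fully open); "delta_pos": the shift along the world's x, y, z in m, a list of three; "twist": the turn about the world's z in degrees. A call has 1 to 10 rows; each row shifts and turns the commanded pose from where the row before left it; what a row does not reach is not made up. A row lasts 1/12 s, in which the tool goes at most 41.7 mm and 7.16 degrees, less where a joint would pass 70% of its speed; a pose out of reach is approached as far as the arm can. A call with a gripper value outside its range is refused whole. The fingers move at their own pace and stop on an object; "force" is the grip in N (left out, the last holds). Time passes only in rows, so rows that do not move let the fingers close. It gives the time, the measured TCP pose, the force and the opening at its end, in the units of the state.
- manip.get_state(): the state, without advancing time (a new reading comes with each control period).
- manip.get_image(name): name is "scene" or "top" or "wrist"; returns a dict with "img" (384x512x3 uint8, red, green, blue), "fx", "fy", "cx", "cy" (pixels), "rvec" (rotation vector, rad) and "tvec" (3), from world to camera coordinates, as OpenCV has them; the wrist camera has in their place "mount" (4x4, takes a point from camera to tool coordinates, whose origin is the TCP and whose axes are the tool frame's). Camera axes: x right, y down, z forward; pixel columns grow to the right and rows downward; lengths in m; the calibration is good to about 2 mm. The wrist camera is an equidistant fisheye: a pixel r from the principal point sees the ray r / f radians off the axis. A picture is of the moment at which its call begins: read the wrist's pose just before it. There is no depth.
- manip.sign_off(): hands the job in, once; it reports no verdict.
The state is a dict: "clock": time; "qpos": joint angles; "qd": joint speeds; "effort": joint torques, N m; "position": TCP position; "ee_rot": TCP orientation; "contact_force": force on the tool from outside, world axes, zero at the start; "moment": the same for the moment, N m; "width": finger opening in m.
Only numpy, scipy, OpenCV 4.12 (cv2) and the standard library are available. Lean on these libraries where they do the work, as an engineer would, in place of code of your own. Each camera call takes 0.05 s, during which the arm holds its last target. There are 200 camera calls.

## Task

Sort the three hand tools lying under the overshelf: lay both flat-bladed scrapers wholly inside the shallow steel tray, and put the finned roller into the round tub with its roller head down at the bottom. When all three are put away and let go, press the cap of the pump bottle behind the tub all the way down, without ramming it, and let it spring back. Leave the roll of tape, the can and the cup as they stand.

Things in the scene. Friction and masses are not known exactly. Their poses are not given: they have to be found in the camera images.
- shelf: fixed steel overshelf: plate 130 deep, 360 wide, underside 230 above the bench, cans on top to 327; two 18 mm posts near its rear corners (x 119, y +-168), open in front. Origin: on the bench under the middle of the front edge, x away from the robot, y along the edge. It covers the tools' handles from above: a gripper must come in from the robot's side, leaning about 40 degrees
- scraper_a: scraper lying flat under the shelf: wooden handle 90 long, 24 wide, 24 high, then a flat steel blade 3 thick, 12 above the bench, 24 then 50 wide; 160 long, about 90 g. Origin: under the middle of the handle, on its underside; x along the tool to the blade (edge at +115, handle end at -45), z up
- scraper_b: same as scraper_a: scraper lying flat under the shelf: wooden handle 90 long, 24 wide, 24 high, then a flat steel blade 3 thick, 12 above the bench, 24 then 50 wide; 160 long, about 90 g. Origin: under the middle of the handle, on its underside; x along the tool to the blade (edge at +115, handle end at -45), z up
- scraper_a_butt (a point): end of scraper_a's handle, mid height
- scraper_a_tip (a point): middle of scraper_a's blade edge
- scraper_b_butt (a point): end of scraper_b's handle, mid height
- scraper_b_tip (a point): middle of scraper_b's blade edge
- roller: finned roller lying flat under the shelf: the same wooden handle (90 x 24 x 24), a bent wire, then a metal roller 27 in diameter, 52 long, across the tool's end, which does not spin; 158 long, about 100 g. Origin: under the middle of the handle, on its underside; x along the tool to the roller head, z up
- roller_head (a point): centre of the roller head, 100 ahead of the body's origin along its x and 12 above its underside
- tub: round orange tub fixed on the bench, 85 high, outer diameter 132 at the foot and 140 at the rim, wall 4, floor 5 thick; open on top. Origin: centre of its underside. It stands left or right of the shelf
- tray: shallow open steel tray fixed on the bench, 220 long (x), 160 wide (y), 35 high, wall and floor 4 thick. Origin: centre of its underside. It stands on the other side from the tub
- pump: white pump bottle fixed on the bench 130 beyond the tub's centre (away from the robot), 66 in diameter, 161 high without its cap. Origin: centre of its underside
- pump_top (a point): centre of the top of the pump's cap, 195 above the bench when up; the cap is a disc of 34 diameter with a thin nose towards the tub
- pump_cap (a joint): how far the pump's sprung cap is pressed down: 0 up, 0.016 m fully down. It starts to move at 3 N and reaches its stop at 11 N; it springs back by itself
- tape: bystander: roll of masking tape lying flat, 96 outer diameter, 25 high; origin at the centre of its underside
- resin_can: bystander: closed can, 72 in diameter, 90 high; origin at the centre of its underside
- cup: bystander: grey cup, 72 in diameter, 75 high; origin at the centre of its underside

How it is judged:
On the way, in this order (a step that is already met when the one before it is completed fails the run):
1. both scrapers lie in the tray and the roller is head-down in the tub, all let go and at rest (x of scraper_a_butt in the frame of tray between -0.108 and 0.108 m and y of scraper_a_butt in the frame of tray between -0.078 and 0.078 m and z of each of scraper_a_butt, scraper_a_tip, scraper_b_butt, scraper_b_tip in the frame of tray below 0.055 m and x of scraper_a_tip in the frame of tray between -0.108 and 0.108 m and y of scraper_a_tip in the frame of tray between -0.078 and 0.078 m and linear speed of each of scraper_a, scraper_b, roller below 0.03 m/s and contact force between the fingers and scraper_a below 0.2 N and x of scraper_b_butt in the frame of tray between -0.108 and 0.108 m and y of scraper_b_butt in the frame of tray between -0.078 and 0.078 m and x of scraper_b_tip in the frame of tray between -0.108 and 0.108 m and y of scraper_b_tip in the frame of tray between -0.078 and 0.078 m and contact force between the fingers and scraper_b below 0.2 N and horizontal distance between roller_head and tub below 0.064 m and z of roller_head in the frame of tub below 0.05 m and contact force between the fingers and roller below 0.2 N), for 0.2 s.
2. after that, the pump's cap is pressed down (at least 12 of its 16 mm) (value of joint pump_cap above 0.012 m), for 0.05 s.
At the end, for the whole second after the job is handed in: Scrapers wholly in the tray (handle end and blade edge under 108 mm along, 78 mm across from its centre, under 55 mm above its foot); roller head centre within 64 mm of the tub axis, under 50 mm above its foot; all released and at rest; pump cap up again (within 2 mm) (all of step 1 and value of joint pump_cap below 0.002 m); the robot touches nothing.
It fails at once if the pump's cap is rammed with more than 50 N (contact force between pump_cap and anything else above 50 N).
It fails at once if a bystander (tape, can or cup) is moved by more than 20 mm or tipped (distance of any of tape, resin_can, cup from where it was at the start of the episode above 0.02 m or angle between any of tape, resin_can, cup's own z axis and vertical above 0.3 rad).
It also fails if it takes over 70 s, if anything falls off the work surface, if the arm or the gripper's body presses on something with over 40 N, if the wrist force passes 120 N, or if a joint passes its speed limit or range.

## Working session

There is one attempt and no reset: what is moved stays moved. The work goes in short steps, Python scripts to look and compute and a tool call to move; the robot and the scene stay as the last step left them, time stands still between calls to the robot, and variables do not carry over. Pictures are saved under pics/ and viewed, about 8 in all and at most 12, crops included, and the job is handed in when it is done.

Besides the shell and the picture viewer there is one more tool, called after "Request:" in YAML: its name, and indented under it one key for each argument. step_arm: Moves the arm, as the interface text tells. Its arguments: {"type":"object","properties":{"increments":{"type":"array"},"force":{"type":"number"}},"required":["increments"]}

```bash
ls; mkdir -p pics; python3 - <<'E'
from rig import manip
import cv2,pickle
print(manip.get_state(), manip.grasp_offset)
for n in ["scene","top","wrist"]:
    d=manip.get_image(n); pickle.dump(d,open(f"{n}0.pkl","wb"))
    print(n,{k:v for k,v in d.items() if k!="img"})
    cv2.imwrite(f"pics/{n}0.png",d["img"][:,:,::-1])
E
```

```text
pics
{'clock': 0.0, 'qpos': array([ 1.01801140e+00,  2.76588728e-01,  1.50611736e+00,  7.61259492e-06,
        1.36071304e+00, -1.20979492e-01]), 'qd': array([-0.00183174,  0.00239668, -0.00016561, -0.00113329,  0.00014404,
       -0.00014123]), 'effort': array([-1.18815592e-04, -4.16784918e+01, -2.45797116e+01, -1.91334088e-04,
        1.12074602e-02,  7.60821848e-06]), 'position': array([0.2403576 , 0.52177484, 0.23044958]), 'ee_rot': array([ 0.69047382,  0.15087487,  0.6909057 , -0.15209205]), 'contact_force': array([ 0.12721819,  0.25746676, -0.38446794]), 'moment': array([-0.00782919,  0.04495287,  0.00637348]), 'width': 0.0853629220298153} 0.0187
scene {'fx': 479.8365436409494, 'fy': 479.8365436409494, 'cx': 252.076227095336, 'cy': 186.25344452624842, 'rvec': array([ 1.43108916,  2.10406645, -0.88346205]), 'tvec': array([ 0.22048262, -0.30775791,  1.87602483])}
top {'fx': 380.8181380258033, 'fy': 380.8181380258033, 'cx': 257.7706338814816, 'cy': 185.61710057958558, 'rvec': array([ 2.15659328, -2.10254437,  0.19603123]), 'tvec': array([-0.00840456,  0.61989343,  1.11483516])}
wrist {'fx': 297.3186396354542, 'fy': 297.3186396354542, 'cx': 259.268465135655, 'cy': 196.20585938318243, 'mount': array([[-6.06158920e-04, -2.97582157e-01,  9.54696021e-01,
        -1.42678836e-01],
       [ 9.99999522e-01,  5.52138004e-04,  8.07026564e-04,
         1.04302351e-03],
       [-7.67280661e-04,  9.54696054e-01,  2.97581680e-01,
        -7.73389710e-02],
       [ 0.00000000e+00,  0.00000000e+00,  0.00000000e+00,
         1.00000000e+00]])}
```

View pics/scene0.png

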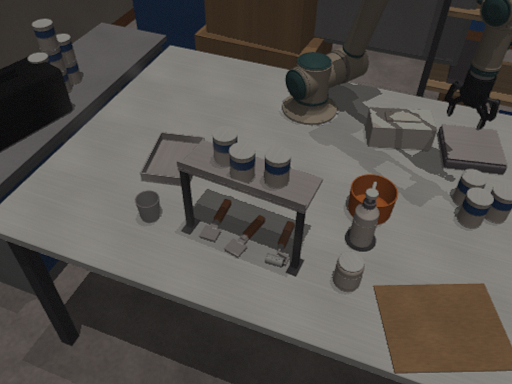

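View pics/top0.png

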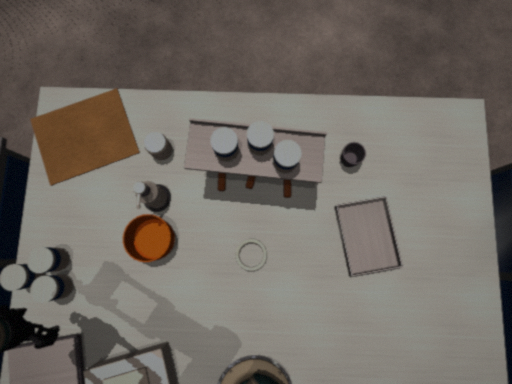

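```bash
cat > h.py <<'E'
import numpy as np,cv2,pickle
from scipy.spatial.transform import Rotation as R
def load(n): return pickle.load(open(n+".pkl","rb"))
def K(d): return np.array([[d["fx"],0,d["cx"]],[0,d["fy"],d["cy"]],[0,0,1]])
def proj(d,P): return cv2.projectPoints(np.atleast_2d(np.float64(P)),d["rvec"],d["tvec"],K(d),None)[0][:,0]
def ray(d,uv,z):
    Rm=cv2.Rodrigues(d["rvec"])[0]; c=-Rm.T@d["tvec"]
    r=Rm.T@np.linalg.inv(K(d))@np.array([uv[0],uv[1],1.])
    return c+r*(z-c[2])/r[2]
E
python3 - <<'E'
from h import *
t=load("top0");s=load("scene0")
a=cv2.resize(t["img"][110:220,110:410],None,fx=2.66,fy=2.66,interpolation=2)
b=cv2.resize(s["img"][130:290,130:410],None,fx=2.85,fy=1.9,interpolation=2)
a=a[:,:798];b=b[:,:798]
cv2.imwrite("pics/c1.png",np.vstack([a,b])[:,:,::-1]); print(a.shape,b.shape)
for n,uv,z in [("shelf FL",(186,170),.23),("shelf FR",(322,182),.23),("shelf RL",(191,122),.24),("shelf RR",(326,134),.24),("b1",(222,190),.024),("b2",(251,188),.024),("b3",(288,197),.024),("tub",(149,238),.085),("tray",(367,237),.035),("tape",(252,255),.025),("cup",(353,153),.075),("can",(156,143),.09),("pump",(140,187),.195)]:
    print(n,ray(t,uv,z).round(3))
E
```

```text
(293, 798, 3) (304, 798, 3)
shelf FL [0.625 0.197 0.23 ]
shelf FR [ 0.602 -0.16   0.23 ]
shelf RL [0.754 0.189 0.24 ]
shelf RR [ 0.73 -0.17  0.24]
b1 [0.609 0.12  0.024]
b2 [0.617 0.028 0.024]
b3 [ 0.592 -0.089  0.024]
tub [0.451 0.321 0.085]
tray [ 0.473 -0.331  0.035]
tape [0.41  0.02  0.025]
cup [ 0.726 -0.283  0.075]
can [0.737 0.32  0.09 ]
pump [0.583 0.325 0.195]
```

View pics/c1.png

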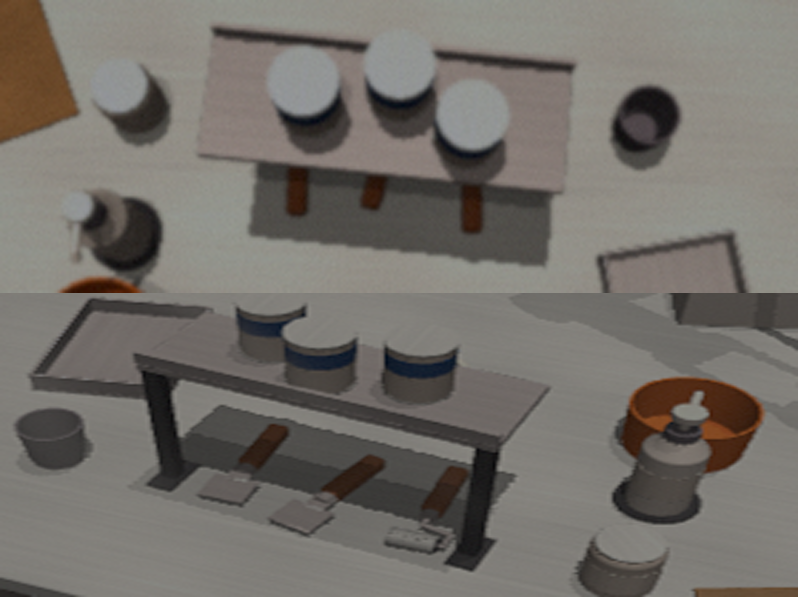

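View pics/wrist0.png

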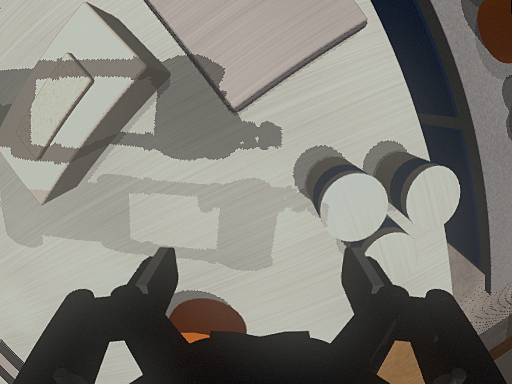

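The three handle ends protrude only about 10–15 mm past the shelf's front edge. The move rows turn only about world z, so I'll check how the controller behaves at the edge of its reach: does the tool lean there?

Request:
step_arm:
  increments:
    - {"grip": 1,"delta_pos": [0.016,0.036,0.005],"twist": 0}
    - {"grip": 1,"delta_pos": [0.016,0.036,0.005],"twist": 0}
    - {"grip": 1,"delta_pos": [0.016,0.036,0.005],"twist": 0}
    - {"grip": 1,"delta_pos": [0.016,0.036,0.005],"twist": 0}
    - {"grip": 1,"delta_pos": [0.016,0.036,0.005],"twist": 0}
    - {"grip": 1,"delta_pos": [0.016,0.036,0.005],"twist": 0}
    - {"grip": 1,"delta_pos": [0.016,0.036,0.005],"twist": 0}
    - {"grip": 1,"delta_pos": [0.016,0.036,0.005],"twist": 0}
    - {"grip": 1,"delta_pos": [0.016,0.036,0.005],"twist": 0}
    - {"grip": 1,"delta_pos": [0.016,0.036,0.005],"twist": 0}

```text
clock: 0.98
position: [0.3841, 0.8451, 0.2573]
ee_rot: [0.692, 0.159, 0.689, -0.144]
contact_force: [1.3, 1.5, 1.4]
width: 0.0853
```

Request:
step_arm:
  increments:
    - {"grip": 1,"delta_pos": [0.016,0.036,0.0],"twist": 0}
    - {"grip": 1,"delta_pos": [0.016,0.036,0.0],"twist": 0}
    - {"grip": 1,"delta_pos": [0.016,0.036,0],"twist": 0}
    - {"grip": 1,"delta_pos": [0.016,0.036,0],"twist": 0}

```text
clock: 1.32
position: [0.4082, 0.9013, 0.2139]
ee_rot: [0.699, 0.195, 0.68, -0.108]
contact_force: [0.8, 0.6, 0.6]
width: 0.0855
```

```bash
python3 - <<'E'
from rig import manip
from h import *
s=manip.get_state();q=s["ee_rot"];print(s["qpos"].round(3),s["position"])
print(R.from_quat(q[[1,2,3,0]]).as_matrix().round(3))
E
```

```text
[ 1.072  0.988  0.222  0.01   1.806 -0.064] [0.40820574 0.90127168 0.2139257 ]
[[ 0.052  0.415  0.908]
 [ 0.114  0.901 -0.418]
 [-0.992  0.126 -0.001]]
```

It does lean at the limit. I'll push further, then come back to see whether the lean stays.

Request:
step_arm:
  increments:
    - {"grip": 1,"delta_pos": [0.016,0.036,0.01],"twist": 0}
    - {"grip": 1,"delta_pos": [0.016,0.036,0.01],"twist": 0}
    - {"grip": 1,"delta_pos": [0.016,0.036,0.01],"twist": 0}
    - {"grip": 1,"delta_pos": [0.016,0.036,0.01],"twist": 0}
    - {"grip": 1,"delta_pos": [-0.016,-0.036,0],"twist": 0}
    - {"grip": 1,"delta_pos": [-0.016,-0.036,0],"twist": 0}

```text
clock: 1.82
position: [0.4055, 0.8956, 0.1975]
ee_rot: [0.703, 0.231, 0.669, -0.07]
contact_force: [-0.1, 0.1, 0.6]
width: 0.0852
```

```bash
cat > st.py <<'E'
from rig import manip
from h import *
s=manip.get_state();q=s["ee_rot"];print(s["clock"],s["qpos"].round(3),s["position"].round(4),s["contact_force"].round(1))
print(R.from_quat(q[[1,2,3,0]]).as_matrix().round(3))
E
python3 st.py
```

```text
1.8167 [ 1.068  0.844  0.592  0.019  1.472 -0.07 ] [0.4055 0.8956 0.1975] [-0.1  0.1  0.6]
[[ 0.095  0.407  0.908]
 [ 0.212  0.883 -0.418]
 [-0.973  0.232 -0.002]]
```

The lean persists after pulling back, so I can ratchet it. I'll turn the jaws tangential first, by about 107° to cancel the jaw tilt already there.

Request:
step_arm:
  increments:
    - {"grip": 1,"delta_pos": [-0.014,-0.034,0.015],"twist": 7.1}
    - {"grip": 1,"delta_pos": [-0.014,-0.034,0.015],"twist": 7.1}
    - {"grip": 1,"delta_pos": [-0.014,-0.034,0.015],"twist": 7.1}
    - {"grip": 1,"delta_pos": [-0.008,-0.02,0.01],"twist": 7.1}
    - {"grip": 1,"delta_pos": [0,0,0.01],"twist": 7.1}
    - {"grip": 1,"delta_pos": [0,0,0.01],"twist": 7.1}
    - {"grip": 1,"delta_pos": [0,0,0],"twist": 7.1}
    - {"grip": 1,"delta_pos": [0,0,0],"twist": 7.1}
    - {"grip": 1,"delta_pos": [0,0,0],"twist": 7.1}
    - {"grip": 1,"delta_pos": [0,0,0],"twist": 7.1}

```text
clock: 2.65
position: [0.3551, 0.7721, 0.282]
ee_rot: [0.61, -0.2, 0.679, 0.355]
contact_force: [0.4, 0.1, -0.5]
width: 0.0853
```

Request:
step_arm:
  increments:
    - {"grip": 1,"delta_pos": [0,0,0],"twist": 7.1}
    - {"grip": 1,"delta_pos": [0,0,0],"twist": 7.1}
    - {"grip": 1,"delta_pos": [0.01,0.02,0],"twist": 7.1}
    - {"grip": 1,"delta_pos": [0.01,0.02,0],"twist": 7.1}
    - {"grip": 1,"delta_pos": [0.016,0.037,0],"twist": 7.1}
    - {"grip": 1,"delta_pos": [0.016,0.037,0],"twist": 0}
    - {"grip": 1,"delta_pos": [0.016,0.037,0],"twist": 0}

```text
clock: 3.23
position: [0.3827, 0.8533, 0.237]
ee_rot: [0.505, -0.374, 0.573, 0.526]
contact_force: [0.3, 0.3, 0.1]
width: 0.0853
```

```bash
python3 st.py
```

```text
3.2333 [ 0.984  0.97   0.224  0.254  1.966 -1.882] [0.3827 0.8533 0.237 ] [0.3 0.3 0.1]
[[-0.21  -0.96   0.186]
 [ 0.104  0.167  0.98 ]
 [-0.972  0.225  0.065]]
```

Request:
step_arm:
  increments:
    - {"grip": 1,"delta_pos": [0.017,0.037,0],"twist": 0}
    - {"grip": 1,"delta_pos": [0.017,0.037,0],"twist": 0}
    - {"grip": 1,"delta_pos": [0.017,0.037,0],"twist": 0}
    - {"grip": 1,"delta_pos": [0.017,0.037,0],"twist": 0}
    - {"grip": 1,"delta_pos": [0.017,0.037,0],"twist": 0}
    - {"grip": 1,"delta_pos": [0.017,0.037,0],"twist": 0}
    - {"grip": 1,"delta_pos": [0.017,0.037,0],"twist": 0}
    - {"grip": 1,"delta_pos": [0.017,0.037,0],"twist": 0}
    - {"grip": 1,"delta_pos": [0.017,0.037,0],"twist": 0}
    - {"grip": 1,"delta_pos": [0.017,0.037,0],"twist": 0}

```text
clock: 4.07
position: [0.4278, 0.995, 0.1332]
ee_rot: [0.592, -0.319, 0.489, 0.555]
contact_force: [0.6, 0.2, 0.4]
width: 0.0854
```

```bash
python3 st.py
```

```text
4.0667 [ 1.011  1.094  0.222  0.268  1.572 -1.885] [0.4278 0.995  0.1332] [0.6 0.2 0.4]
[[-0.096 -0.97   0.225]
 [ 0.345  0.18   0.921]
 [-0.934  0.166  0.318]]
```

Request:
step_arm:
  increments:
    - {"grip": 1,"delta_pos": [0.014,0.034,0.02],"twist": 0}
    - {"grip": 1,"delta_pos": [0.014,0.034,0.02],"twist": 0}
    - {"grip": 1,"delta_pos": [0.014,0.034,0.02],"twist": 0}
    - {"grip": 1,"delta_pos": [0.014,0.034,0.02],"twist": 0}
    - {"grip": 1,"delta_pos": [0.014,0.034,0.02],"twist": 0}
    - {"grip": 1,"delta_pos": [0.014,0.034,0.02],"twist": 0}
    - {"grip": 1,"delta_pos": [0.014,0.034,0.02],"twist": 0}
    - {"grip": 1,"delta_pos": [0.014,0.034,0.02],"twist": 0}
    - {"grip": 1,"delta_pos": [0.014,0.034,0.02],"twist": 0}
    - {"grip": 1,"delta_pos": [0.014,0.034,0.02],"twist": 0}

```text
clock: 4.9
position: [0.4375, 1.0801, 0.2321]
ee_rot: [0.674, -0.249, 0.386, 0.578]
contact_force: [0.4, 0.4, 0.8]
width: 0.0854
```

```bash
python3 st.py
```

```text
4.9 [ 1.042  1.04   0.22   0.281  1.317 -1.846] [0.4375 1.0801 0.2321] [0.4 0.4 0.8]
[[ 0.032 -0.972  0.233]
 [ 0.588  0.207  0.782]
 [-0.809  0.112  0.578]]
```

Request:
step_arm:
  increments:
    - {"grip": 1,"delta_pos": [-0.01,-0.02,0.0],"twist": 7.1}
    - {"grip": 1,"delta_pos": [0.01,0.02,0.0],"twist": 7.1}
    - {"grip": 1,"delta_pos": [0.014,0.034,0.02],"twist": 5}
    - {"grip": 1,"delta_pos": [0.014,0.034,0.02],"twist": 0}
    - {"grip": 1,"delta_pos": [0.014,0.034,0.02],"twist": 0}
    - {"grip": 1,"delta_pos": [0.014,0.034,0.02],"twist": 0}
    - {"grip": 1,"delta_pos": [0.014,0.034,0.02],"twist": 0}

```text
clock: 5.48
position: [0.4264, 1.1012, 0.2657]
ee_rot: [0.621, -0.273, 0.282, 0.678]
contact_force: [0.3, -0.2, -1.1]
width: 0.0852
```

```bash
python3 st.py
```

```text
5.4833 [ 1.007  1.038  0.22   0.473  1.274 -2.183] [0.4264 1.1012 0.2657] [ 0.3 -0.2 -1.1]
[[-0.08  -0.997 -0.02 ]
 [ 0.689 -0.069  0.721]
 [-0.72   0.044  0.692]]
```

```bash
python3 - <<'E'
from h import *
t=load("top0");s=load("scene0")
for n,bs,ts,tz,bt in [("R(-y)",(229,202),(208.6,240),.012,(287.4,196.8)),("M",(261.6,219),(234.6,253.7),.012,(249.8,187.8)),("roller",(290.7,223),(274.6,258),.012,(221.7,190))]:
    b=ray(s,bs,.02);e=ray(s,ts,tz);bb=ray(t,bt,.02)
    print(n,"butt",b.round(3),"top-butt",bb.round(3),"tip",e.round(3),"len",np.linalg.norm((e-bb)[:2]).round(3),"yaw",np.degrees(np.arctan2(*(e-bb)[[1,0]])).round(1))
# brown masks
for d,nm,(x0,x1,y0,y1) in [(t,"top",(210,300,165,205)),(s,"scene",(205,310,190,275))]:
    hsv=cv2.cvtColor(d["img"],cv2.COLOR_RGB2HSV)[y0:y1,x0:x1]
    m=((hsv[...,1]>110)&((hsv[...,0]<15)|(hsv[...,0]>172))).astype(np.uint8)
    n,l,st,c=cv2.connectedComponentsWithStats(m)
    for i in range(1,n):
        if st[i,4]>15:
            ys,xs=np.where(l==i);print(nm,st[i]+[x0,y0,0,0,0],(c[i]+[x0,y0]).round(1),cv2.minAreaRect(np.c_[xs+x0,ys+y0].astype(np.float32)))
# shelf and tray corners
tc=[(336,207),(384,199),(400,266),(350,276)]
for c in tc: print("tray c",ray(t,c,.035).round(3))
E
```

```text
R(-y) butt [ 0.604 -0.077  0.02 ] top-butt [ 0.593 -0.087  0.02 ] tip [ 0.758 -0.074  0.012] len 0.165 yaw 4.4
M butt [0.632 0.041 0.02 ] top-butt [0.619 0.032 0.02 ] tip [0.775 0.014 0.012] len 0.158 yaw -6.6
roller butt [0.615 0.126 0.02 ] top-butt [0.609 0.121 0.02 ] tip [0.748 0.123 0.012] len 0.139 yaw 1.1
top [218 173   8  18 116] [221.2 181.6] ((221.21572875976562, 181.47970581054688), (6.625975608825684, 17.17053985595703), 4.085616588592529)
top [246 176   9  13  79] [249.9 181.7] ((249.9412078857422, 181.73529052734375), (6.5484619140625, 12.126781463623047), 14.03624439239502)
top [284 180   7  17 117] [286.9 188. ] ((287.0, 188.0), (16.0, 6.0), 90.0)
scene [214 199  17  23 172] [222.5 209.8] ((222.63079833984375, 209.6461944580078), (7.690152645111084, 23.070459365844727), 29.744882583618164)
scene [243 216  21  23 195] [253.9 226.2] ((254.0265655517578, 225.8982391357422), (8.372415542602539, 25.211318969726562), 41.18592834472656)
scene [284 221  10  11  67] [288.9 226.2] ((288.79998779296875, 226.40000915527344), (7.155416965484619, 9.838699340820312), 26.56505012512207)
scene [278 231  10  15  74] [283.1 238.9] ((284.0, 238.00003051757812), (8.049844741821289, 12.521980285644531), 26.56505012512207)
tray c [ 0.563 -0.237  0.035]
tray c [ 0.592 -0.387  0.035]
tray c [ 0.388 -0.428  0.035]
tray c [ 0.355 -0.277  0.035]
```

```bash
python3 - <<'E'
from h import *
from scipy.optimize import minimize
t=load("top0");s=load("scene0")
SC=4
def mask(d,x0,x1,y0,y1):
    hsv=cv2.cvtColor(d["img"],cv2.COLOR_RGB2HSV)
    m=((hsv[...,1]>100)&((hsv[...,0]<15)|(hsv[...,0]>172))).astype(np.uint8)
    o=np.zeros_like(m);o[y0:y1,x0:x1]=m[y0:y1,x0:x1]
    return cv2.resize(o.astype(np.float32),None,fx=SC,fy=SC,interpolation=cv2.INTER_LINEAR)>.5
def ren(d,p):
    x,y,a=p;B=np.array([[i,j,k] for i in(-.045,.045) for j in(-.012,.012) for k in(0,.024)])
    c,sn=np.cos(a),np.sin(a);W=np.c_[x+c*B[:,0]-sn*B[:,1],y+sn*B[:,0]+c*B[:,1],B[:,2]]
    h=cv2.convexHull(((proj(d,W)+.5)*SC-.5).astype(np.float32)).round().astype(int)
    m=np.zeros((384*SC,512*SC),np.uint8);cv2.fillConvexPoly(m,h,1);return m>0
for n,bs,bt,shelfcut,p0 in [("R",(205,236,195,226),(280,295,165,205),182,(.64,-.085,.05)),("M",(238,268,210,243),(243,260,165,205),178,(.66,.03,-.1)),("roller",(275,298,216,250),(215,229,165,205),176,(.653,.122,0.))]:
    ms,mt=mask(s,*bs),mask(t,*bt)
    for nm in ("scene","top","both"):
        def f(p):
            rs,rt=ren(s,p),ren(t,p);rt[:shelfcut*SC]=0;m=mt.copy();m[:shelfcut*SC]=0
            io=lambda a,b:1-(a&b).sum()/max((a|b).sum(),1)
            return (nm!="top")*io(rs,ms)+(nm!="scene")*io(rt,m)
        r=min((minimize(f,p0,method="Nelder-Mead",options=dict(initial_simplex=[p0]+[tuple(np.array(p0)+k*np.array(v)) for v in [(.01,0,0),(0,.01,0),(0,0,.1)]])) for k in (1,-1)),key=lambda r:r.fun)
        print(n,nm,r.x[:2].round(4),np.degrees(r.x[2]).round(1),round(r.fun,3),"butt",(r.x[:2]-.045*np.array([np.cos(r.x[2]),np.sin(r.x[2])])).round(3))
E
```

```text
R scene [ 0.6348 -0.0856] 6.1 0.344 butt [ 0.59 -0.09]
R top [ 0.6428 -0.0873] -1.8 0.149 butt [ 0.598 -0.086]
R both [ 0.6418 -0.0846] 3.6 0.533 butt [ 0.597 -0.087]
M scene [0.6585 0.0271] -8.1 0.355 butt [0.614 0.033]
M top [0.668  0.0287] -7.3 0.143 butt [0.623 0.034]
M both [0.668  0.0281] -8.3 0.516 butt [0.624 0.035]
roller scene [0.6471 0.1227] 2.6 0.338 butt [0.602 0.121]
roller top [0.657  0.1246] -0.5 0.143 butt [0.612 0.125]
roller both [0.657  0.1246] 2.7 0.477 butt [0.612 0.123]
```

Request:
step_arm:
  increments:
    - {"grip": 1,"delta_pos": [-0.009,-0.04,0.004],"twist": -7.1}
    - {"grip": 1,"delta_pos": [-0.009,-0.04,0.004],"twist": -7.1}
    - {"grip": 1,"delta_pos": [-0.009,-0.04,0.004],"twist": -7.1}
    - {"grip": 1,"delta_pos": [-0.009,-0.04,0.004],"twist": -7.1}
    - {"grip": 1,"delta_pos": [-0.009,-0.04,0.004],"twist": -7.1}
    - {"grip": 1,"delta_pos": [-0.009,-0.04,0.004],"twist": -7.1}
    - {"grip": 1,"delta_pos": [-0.009,-0.04,0.004],"twist": -7.1}
    - {"grip": 1,"delta_pos": [-0.009,-0.04,0.004],"twist": -7.1}
    - {"grip": 1,"delta_pos": [-0.009,-0.04,0.004],"twist": -7.1}
    - {"grip": 1,"delta_pos": [-0.009,-0.04,0.004],"twist": -7.1}

```text
clock: 6.32
position: [0.3593, 0.7991, 0.2965]
ee_rot: [0.862, -0.108, 0.383, 0.314]
contact_force: [-0.4, 0.6, -0.9]
width: 0.0852
```

```bash
python3 st.py
```

```text
6.3167 [ 1.196  0.415  1.376 -0.487  0.712 -0.762] [0.3593 0.7991 0.2965] [-0.4  0.6 -0.9]
[[ 0.509 -0.625  0.592]
 [ 0.459  0.779  0.428]
 [-0.729  0.054  0.683]]
```

Request:
step_arm:
  increments:
    - {"grip": 1,"delta_pos": [-0.002,-0.041,0.002],"twist": -3.5}
    - {"grip": 1,"delta_pos": [-0.002,-0.041,0.002],"twist": -3.5}
    - {"grip": 1,"delta_pos": [-0.002,-0.041,0.002],"twist": -3.5}
    - {"grip": 1,"delta_pos": [-0.002,-0.041,0.002],"twist": -3.5}
    - {"grip": 1,"delta_pos": [0,-0.041,0],"twist": -3.5}
    - {"grip": 1,"delta_pos": [0,-0.041,0],"twist": -3.5}
    - {"grip": 1,"delta_pos": [0,-0.041,0],"twist": -3.5}
    - {"grip": 1,"delta_pos": [0,-0.041,0],"twist": -3.5}
    - {"grip": 1,"delta_pos": [0,-0.041,0],"twist": -3.5}
    - {"grip": 1,"delta_pos": [0,-0.041,0],"twist": -3.5}

```text
clock: 7.15
position: [0.3514, 0.389, 0.3024]
ee_rot: [0.916, 0.012, 0.4, 0.042]
contact_force: [0.5, 0.8, 0.7]
width: 0.085
```

Request:
step_arm:
  increments:
    - {"grip": 1,"delta_pos": [0.01,-0.04,0],"twist": 0}
    - {"grip": 1,"delta_pos": [0.01,-0.04,0],"twist": 0}
    - {"grip": 1,"delta_pos": [0.01,-0.04,0],"twist": 0}
    - {"grip": 1,"delta_pos": [0.01,-0.04,0],"twist": 0}
    - {"grip": 1,"delta_pos": [0.01,-0.04,0],"twist": 0}
    - {"grip": 1,"delta_pos": [0.01,-0.04,-0.005],"twist": 0}
    - {"grip": 1,"delta_pos": [0.01,-0.04,-0.005],"twist": 0}
    - {"grip": 1,"delta_pos": [0.01,-0.04,-0.005],"twist": 0}
    - {"grip": 1,"delta_pos": [0.01,-0.04,-0.005],"twist": 0}
    - {"grip": 1,"delta_pos": [0.01,-0.04,-0.005],"twist": 0}

```text
clock: 7.98
position: [0.421, 0.0998, 0.2816]
ee_rot: [0.909, 0.007, 0.414, 0.043]
contact_force: [0.4, -0.7, -0.7]
width: 0.0853
```

```bash
python3 st.py
```

```text
7.9833 [-0.    -0.33   2.187  0.154  0.575 -1.723] [0.421  0.0998 0.2816] [ 0.4 -0.7 -0.7]
[[ 0.654 -0.071  0.754]
 [ 0.084  0.996  0.022]
 [-0.752  0.049  0.657]]
```

Request:
step_arm:
  increments:
    - {"grip": 1,"delta_pos": [0.006,-0.025,-0.019],"twist": 0}
    - {"grip": 1,"delta_pos": [0.006,-0.025,-0.019],"twist": 0}
    - {"grip": 1,"delta_pos": [0.006,-0.025,-0.019],"twist": 0}
    - {"grip": 1,"delta_pos": [0.012,-0.025,-0.019],"twist": 0}
    - {"grip": 1,"delta_pos": [0.018,-0.025,-0.019],"twist": 0}
    - {"grip": 1,"delta_pos": [0.024,-0.025,-0.019],"twist": 0}
    - {"grip": 1,"delta_pos": [0.024,-0.025,-0.019],"twist": 0}
    - {"grip": 1,"delta_pos": [0.024,-0.02,-0.019],"twist": 0}

```text
clock: 8.65
position: [0.5391, -0.048, 0.1734]
ee_rot: [0.899, 0.005, 0.437, 0.028]
contact_force: [0.3, -0.0, 0.4]
width: 0.0856
```

```bash
python3 st.py; python3 - <<'E'
from rig import manip
import cv2,pickle
for n in ["wrist"]:
    d=manip.get_image(n); pickle.dump(d,open(f"{n}1.pkl","wb"))
    cv2.imwrite(f"pics/{n}1.png",d["img"][:,:,::-1])
E
```

```text
8.65 [-0.431  0.03   2.202  0.813  0.437 -2.703] [ 0.5391 -0.048   0.1734] [ 0.3 -0.   0.4]
[[ 0.616 -0.047  0.786]
 [ 0.055  0.998  0.016]
 [-0.786  0.034  0.617]]
```

View pics/wrist1.png

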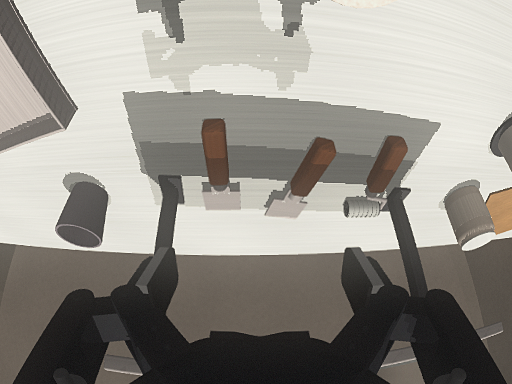

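The arm is near its wrist singularity with j6 at its limit. From the logged states I'll fit a kinematic model, then pick leans and yaws that avoid it.

```bash
cat > kin.py <<'E'
import numpy as np
from scipy.spatial.transform import Rotation as R
from scipy.optimize import least_squares
D=[([1.01801,.276589,1.506117,0,1.360713,-.120979],[.24036,.52177,.23045]),
([1.072,.988,.222,.010,1.806,-.064],[.4082,.9013,.2139]),([1.068,.844,.592,.019,1.472,-.07],[.4055,.8956,.1975]),
([.984,.97,.224,.254,1.966,-1.882],[.3827,.8533,.237]),([1.011,1.094,.222,.268,1.572,-1.885],[.4278,.995,.1332]),
([1.042,1.04,.22,.281,1.317,-1.846],[.4375,1.0801,.2321]),([1.007,1.038,.22,.473,1.274,-2.183],[.4264,1.1012,.2657]),
([1.196,.415,1.376,-.487,.712,-.762],[.3593,.7991,.2965]),([0,-.33,2.187,.154,.575,-1.723],[.421,.0998,.2816]),
([-.431,.03,2.202,.813,.437,-2.703],[.5391,-.048,.1734])]
def fk(q,p,s4=1,s6=1):
    h,d,L1,L2,L3,a,e=p
    Rb=R.from_euler("z",q[0]); up=R.from_euler("y",q[1]); fo=R.from_euler("y",q[1]+q[2])
    wc=np.array([a,d,h])+up.apply([0,0,L1])+fo.apply([e,0,L2])
    O=fo*R.from_euler("z",s4*q[3])*R.from_euler("y",q[4])*R.from_euler("z",s6*q[5])
    # tool axes: x along last z; start j6~0: y radial, z = y-cross
    M=Rb*O*R.from_matrix(np.array([[0,-1,0],[0,0,-1],[1,0,0]]).astype(float))
    return Rb.apply(wc)+M.as_matrix()[:,0]*L3, M
def fit():
    best=None
    for s4 in(1,-1):
        f=lambda p:np.concatenate([fk(q,p,s4)[0]-x for q,x in D])
        r=least_squares(f,[.3,.07,.4,.4,.3,0,0])
        if best is None or r.cost<best[0].cost: best=(r,s4)
    return best
r,S4=fit();P=r.x
if __name__=="__main__":
    print(P.round(4),S4,r.cost,np.abs(r.fun).max())
    for s6 in(1,-1): 
        for i in(0,5,9): print(s6,fk(D[i][0],P,S4,s6)[1].as_matrix().round(3).tolist())
E
python3 kin.py
```

```text
[1.361e-01 6.940e-02 6.299e-01 4.210e-01 3.644e-01 1.000e-04 6.000e-02] 1 3.0257190780643823e-07 0.0004859519136198309
1 [[-0.001, 0.419, 0.908], [-0.002, 0.908, -0.419], [-1.0, -0.002, -0.0]]
1 [[0.032, -0.972, 0.232], [0.587, 0.207, 0.782], [-0.809, 0.111, 0.578]]
1 [[0.616, -0.046, 0.787], [0.055, 0.998, 0.016], [-0.786, 0.034, 0.617]]
-1 [[-0.001, 0.624, 0.781], [-0.002, 0.781, -0.624], [-1.0, -0.002, 0.0]]
-1 [[0.032, 0.707, -0.707], [0.587, -0.585, -0.559], [-0.809, -0.397, -0.434]]
-1 [[0.616, -0.634, 0.467], [0.055, 0.626, 0.778], [-0.786, -0.453, 0.421]]
```

```bash
cat >> kin.py <<'E'
LO=np.array([-2.89,-.75,.22,-1.18,.11,-2.7]);HI=np.array([2.89,2.08,2.7,4.32,2.71,2.7])
def orient(lean,yaw,flip=0):
    l,y=np.radians([lean,yaw]);f=np.array([np.sin(l),0,-np.cos(l)]);j=np.array([0,1.,0])*(-1 if flip else 1)
    return R.from_euler("z",y)*R.from_matrix(np.c_[f,j,np.cross(f,j)])
def ik(pos,M,q0=None):
    best=None
    for g in ([q0] if q0 is not None else [[np.arctan2(pos[1],pos[0])-.15,.3,1.6,a,.7,b] for a in(0,.8,-.5,3) for b in(0,-1.6,1.6,-2.5,2.5)]):
        f=lambda q:np.concatenate([(fk(q,P,S4)[0]-pos)*5,(fk(q,P,S4)[1].inv()*M).as_rotvec()])
        s=least_squares(f,np.clip(g,LO-.6,HI+.6),bounds=(LO-1,HI+1))
        if s.cost<1e-8:
            v=np.min(np.minimum(s.x-LO,HI-s.x))
            if best is None or v>best[1]: best=(s.x,v)
    return best
E
python3 - <<'E'
from kin import *
for n,p,y in [("R",(.650,-.085,.012),4),("M",(.675,.027,.012),-8),("roll",(.664,.124,.012),2)]:
  for back in (0,.12):
    for lean in (30,40,50):
      for dy in (-15,0):
       for fl in (0,1):
        M=orient(lean,y+dy,fl); b=ik(np.array(p)-back*M.as_matrix()[:,0],M)
        print(n,back,lean,y+dy,fl,None if b is None else (b[0].round(2),round(b[1],2)))
E
```

```text
R 0 30 -11 0 (array([-0.25,  0.45,  2.07,  0.3 ,  0.1 , -1.92]), np.float64(-0.01))
R 0 30 -11 1 (array([-0.25,  0.45,  2.07,  0.3 ,  0.1 ,  1.22]), np.float64(-0.01))
R 0 30 4 0 (array([-0.35,  0.45,  2.06,  0.97,  0.25, -2.89]), np.float64(-0.19))
R 0 30 4 1 (array([-0.35,  0.45,  2.06,  0.97,  0.25,  0.25]), np.float64(0.14))
R 0 40 -11 0 (array([-0.26,  0.47,  2.22,  2.96,  0.25,  1.69]), np.float64(0.14))
R 0 40 -11 1 (array([-0.26,  0.47,  2.22,  2.96,  0.25, -1.45]), np.float64(0.14))
R 0 40 4 0 (array([-0.4 ,  0.48,  2.2 ,  2.11,  0.35,  2.2 ]), np.float64(0.24))
R 0 40 4 1 (array([-0.4 ,  0.48,  2.2 ,  2.11,  0.35, -0.94]), np.float64(0.24))
R 0 50 -11 0 (array([-0.27,  0.56,  2.35,  3.04,  0.65,  1.6 ]), np.float64(0.35))
R 0 50 -11 1 (array([-0.27,  0.56,  2.35,  3.04,  0.65, -1.54]), np.float64(0.35))
R 0 50 4 0 (array([-0.45,  0.56,  2.33,  2.47,  0.67,  1.77]), np.float64(0.37))
R 0 50 4 1 (array([-0.45,  0.56,  2.33,  2.47,  0.67, -1.37]), np.float64(0.37))
R 0.12 30 -11 0 (array([-0.26,  0.21,  2.08,  0.11,  0.34, -1.73]), np.float64(0.23))
R 0.12 30 -11 1 (array([-0.
[... 4244 characters left out ...]
t64(0.24))
roll 0.12 40 -13 0 (array([ 0.32,  0.28,  2.15, -1.33,  0.35,  0.18]), np.float64(-0.15))
roll 0.12 40 -13 1 (array([ 0.32,  0.28,  2.15, -1.33,  0.35, -2.96]), np.float64(-0.26))
roll 0.12 40 2 0 (array([0.12, 0.24, 2.23, 4.39, 0.06, 0.39]), np.float64(-0.07))
roll 0.12 40 2 1 (array([ 0.12,  0.24,  2.23,  4.39,  0.06, -2.75]), np.float64(-0.07))
roll 0.12 50 -13 0 (array([0.41, 0.36, 2.31, 4.2 , 0.55, 1.03]), np.float64(0.12))
roll 0.12 50 -13 1 (array([ 0.41,  0.36,  2.31,  4.2 ,  0.55, -2.11]), np.float64(0.12))
roll 0.12 50 2 0 (array([0.14, 0.32, 2.42, 3.32, 0.48, 1.48]), np.float64(0.28))
roll 0.12 50 2 1 (array([ 0.14,  0.32,  2.42,  3.32,  0.48, -1.66]), np.float64(0.28))
```

```bash
python3 - <<'E'
from kin import *
for n,p,y in [("R",(.635,-.086,.010),4),("M",(.655,.029,.010),-8),("roll",(.645,.124,.010),2)]:
  for back in (0,.1):
    for lean in (18,22,26):
      for dy in (-16,-8,0):
        M=orient(lean,y+dy,0); b=ik(np.array(p)-back*M.as_matrix()[:,0],M,[-.2,.4,2.05,.1,.3,-1.6])
        print(n,back,lean,y+dy,None if b is None else (b[0].round(2),round(b[1],2)))
E
```

```text
R 0 18 -12 (array([-0.25,  0.45,  1.92,  0.03,  0.45, -1.64]), np.float64(0.34))
R 0 18 -4 (array([-0.28,  0.45,  1.92,  0.15,  0.46, -1.9 ]), np.float64(0.35))
R 0 18 4 (array([-0.31,  0.46,  1.92,  0.25,  0.49, -2.15]), np.float64(0.38))
R 0 22 -12 (array([-0.25,  0.44,  1.99,  0.05,  0.33, -1.66]), np.float64(0.22))
R 0 22 -4 (array([-0.29,  0.44,  1.99,  0.24,  0.35, -2.  ]), np.float64(0.24))
R 0 22 4 (array([-0.33,  0.45,  1.98,  0.39,  0.39, -2.31]), np.float64(0.28))
R 0 26 -12 (array([-0.25,  0.44,  2.05,  0.1 ,  0.21, -1.71]), np.float64(0.1))
R 0 26 -4 (array([-0.3 ,  0.44,  2.05,  0.44,  0.24, -2.21]), np.float64(0.13))
R 0 26 4 (array([-0.34,  0.44,  2.04,  0.64,  0.3 , -2.56]), np.float64(0.14))
R 0.1 18 -12 (array([-0.25,  0.29,  1.88,  0.02,  0.65, -1.63]), np.float64(0.54))
R 0.1 18 -4 (array([-0.29,  0.29,  1.88,  0.11,  0.66, -1.87]), np.float64(0.55))
R 0.1 18 4 (array([-0.33,  0.29,  1.88,  0.19,  0.69, -2.1 ]), np.float64(0.58))
R 0.1 22 -12 (array([-0.26,  0.26,  1.96,  0.03,  0.53, -1.64]), np.float64(0.42))
R 0.1 22 -4 (array([-0.31,  0.26,  1.96,  0.17,  0.5
[... 2635 characters left out ...]
03]), np.float64(0.6))
roll 0.1 18 -6 (array([ 0.14,  0.32,  1.83, -0.12,  0.68, -1.25]), np.float64(0.57))
roll 0.1 18 2 (array([ 0.1 ,  0.31,  1.85, -0.03,  0.67, -1.49]), np.float64(0.56))
roll 0.1 22 -14 (array([ 0.2 ,  0.31,  1.88, -0.28,  0.61, -0.93]), np.float64(0.5))
roll 0.1 22 -6 (array([ 0.15,  0.3 ,  1.91, -0.18,  0.57, -1.18]), np.float64(0.46))
roll 0.1 22 2 (array([ 0.1 ,  0.29,  1.92, -0.05,  0.55, -1.47]), np.float64(0.44))
roll 0.1 26 -14 (array([ 0.22,  0.3 ,  1.95, -0.41,  0.52, -0.78]), np.float64(0.41))
roll 0.1 26 -6 (array([ 0.17,  0.28,  1.98, -0.27,  0.46, -1.08]), np.float64(0.35))
roll 0.1 26 2 (array([ 0.11,  0.27,  2.  , -0.08,  0.42, -1.44]), np.float64(0.31))
```

```bash
cat > sim.py <<'E'
from kin import *
def leanyaw(M):
    m=M.as_matrix();return [round(float(np.degrees(np.arccos(-m[2,0]))),1),round(float(np.degrees(np.arctan2(-m[0,1],m[1,1]))),1),round(float(m[2,1]),3)]
def run(q,rows,w=5.):
    pos,M=fk(q,P,S4);q=np.clip(q,LO+1e-4,HI-1e-4)
    for d,tw in rows:
        T=pos+np.array(d);MT=R.from_euler("z",tw,degrees=True)*M
        f=lambda x:np.concatenate([(fk(x,P,S4)[0]-T)*w,(fk(x,P,S4)[1].inv()*MT).as_rotvec()])
        q=least_squares(f,q,bounds=(LO,HI)).x; pos,M=fk(q,P,S4); q=np.clip(q,LO+1e-4,HI-1e-4)
    return q,pos,M
if __name__=="__main__":
    q0=np.array([1.011,1.094,.222,.268,1.572,-1.885])
    for w in(1.5,3,5,10,20):
        q,p,M=run(q0,[((.014,.034,.02),0)]*10,w);print("calib",w,p.round(3),leanyaw(M),"want .4375 1.080 .232 lean 36")
    q0=np.array([-.431,.03,2.202,.813,.437,-2.699])
    for w in(3,5,10):
        q,p,M=run(q0,[((-.02,-.01,0.0),-5)]*4);print(q.round(2),p.round(3),leanyaw(M))
        for nm,d in [("in",(-.035,.005,0)),("down",(0,0,-.03)),("dn-in",(-.025,0,-.02))]:
            q1=q
            for k in range(3):
                q1,p,M=run(q1,[(d,0)]*2,w);print(w,nm,2*k+2,q1.round(2),p.round(3),leanyaw(M))
E
python3 sim.py
```

```text
calib 1.5 [0.432 1.07  0.22 ] [33.8, 78.2, 0.119] want .4375 1.080 .232 lean 36
calib 3 [0.484 1.169 0.266] [52.9, 75.4, 0.066] want .4375 1.080 .232 lean 36
calib 5 [0.518 1.234 0.296] [69.2, 72.5, 0.036] want .4375 1.080 .232 lean 36
calib 10 [0.541 1.278 0.317] [88.9, 68.8, 0.022] want .4375 1.080 .232 lean 36
calib 20 [0.544 1.28  0.323] [92.8, 68.6, 0.062] want .4375 1.080 .232 lean 36
[-0.41 -0.1   2.33  0.36  0.28 -1.98] [ 0.459 -0.088  0.173] [38.2, -17.5, 0.036]
3 in 2 [-0.53 -0.25  2.42  0.49  0.36 -2.19] [ 0.389 -0.078  0.173] [38.2, -17.5, 0.036]
3 in 4 [-0.85 -0.45  2.49  0.63  0.62 -2.54] [ 0.319 -0.068  0.173] [38.2, -17.5, 0.036]
3 in 6 [-1.22 -0.67  2.48  0.58  0.98 -2.7 ] [ 0.268 -0.05   0.174] [35.6, -19.2, 0.002]
3 down 2 [-0.42  0.02  2.42  1.07  0.11 -2.7 ] [ 0.459 -0.088  0.117] [37.5, -17.5, 0.037]
3 down 4 [-0.42  0.11  2.41  1.06  0.11 -2.7 ] [ 0.461 -0.089  0.077] [32.6, -17.5, 0.044]
3 down 6 [-0.42  0.21  2.4   1.06  0.11 -2.7 ] [ 0.464 -0.091  0.037] [27.9, -17.6, 0.051]
3 dn-in 2 [-0.52 -0.11  2.48  0.91  0.21 -2.62] [ 0.409 -0.088  0.133] [38.2, -17.5,
[... 1301 characters left out ...]
62 -2.54] [ 0.319 -0.068  0.173] [38.2, -17.5, 0.036]
10 in 6 [-1.28 -0.69  2.47  0.52  1.03 -2.7 ] [ 0.252 -0.057  0.174] [33.5, -20.3, -0.025]
10 down 2 [-0.42  0.02  2.42  1.07  0.11 -2.7 ] [ 0.459 -0.088  0.114] [37.2, -17.5, 0.038]
10 down 4 [-0.41  0.16  2.41  1.06  0.11 -2.7 ] [ 0.459 -0.088  0.057] [30.1, -17.5, 0.048]
10 down 6 [-0.41  0.3   2.39  1.06  0.11 -2.7 ] [ 0.46  -0.089 -0.001] [23.4, -17.6, 0.058]
10 dn-in 2 [-0.52 -0.11  2.48  0.91  0.21 -2.62] [ 0.409 -0.088  0.133] [38.2, -17.5, 0.036]
10 dn-in 4 [-0.55 -0.1   2.57  0.96  0.15 -2.7 ] [ 0.359 -0.087  0.095] [34.3, -19.3, 0.003]
10 dn-in 6 [-0.59 -0.07  2.64  0.92  0.11 -2.7 ] [ 0.31  -0.087  0.058] [28.9, -20.8, -0.027]
```

Request:
step_arm:
  increments:
    - {"grip": 1,"delta_pos": [-0.018,-0.02,0],"twist": -7}
    - {"grip": 1,"delta_pos": [-0.018,-0.02,0],"twist": -7}
    - {"grip": 1,"delta_pos": [-0.018,-0.02,0],"twist": -7}
    - {"grip": 1,"delta_pos": [-0.018,-0.02,0],"twist": -7}
    - {"grip": 1,"delta_pos": [0,0,-0.03],"twist": -2}
    - {"grip": 1,"delta_pos": [0,0,-0.03],"twist": 0}
    - {"grip": 1,"delta_pos": [0,0,-0.03],"twist": 0}

```text
clock: 9.28
position: [0.4828, -0.1032, 0.1248]
ee_rot: [0.885, 0.096, 0.434, -0.14]
contact_force: [0.1, 0.2, 0.5]
width: 0.0854
```

```bash
cat >> st.py <<'E'
from sim import leanyaw
print(leanyaw(R.from_quat(q[[1,2,3,0]])), s["width"])
E
sed -i 's/^print(R.*$//' st.py; python3 st.py
```

```text
9.2833 [-0.416  0.039  2.361  0.741  0.128 -2.342] [ 0.4828 -0.1032  0.1248] [0.1 0.2 0.5]
[37.3, -19.3, 0.048] 0.08536191633449157
```

Request:
step_arm:
  increments:
    - {"grip": 1,"delta_pos": [0,-0.006,-0.03],"twist": -2}
    - {"grip": 1,"delta_pos": [0,-0.006,-0.03],"twist": -2}
    - {"grip": 1,"delta_pos": [0,-0.006,-0.03],"twist": 0}
    - {"grip": 1,"delta_pos": [0,-0.006,-0.02],"twist": 0}

```text
clock: 9.62
position: [0.4874, -0.1298, 0.0803]
ee_rot: [0.867, 0.116, 0.459, -0.155]
contact_force: [0.0, -0.7, 0.5]
width: 0.0851
```

```bash
python3 st.py
```

```text
9.6167 [-0.468  0.151  2.36   1.099  0.107 -2.704] [ 0.4874 -0.1298  0.0803] [ 0.  -0.7  0.5]
[33.7, -22.1, 0.059] 0.08510734661600615
```

Request:
step_arm:
  increments:
    - {"grip": 1,"delta_pos": [0,0,-0.035],"twist": -3}
    - {"grip": 1,"delta_pos": [0,0,-0.035],"twist": -3}
    - {"grip": 1,"delta_pos": [0,0,-0.035],"twist": -3}
    - {"grip": 1,"delta_pos": [0,0,-0.035],"twist": 0}

```text
clock: 9.95
position: [0.4927, -0.1586, 0.0197]
ee_rot: [0.831, 0.178, 0.492, -0.189]
contact_force: [-0.1, -0.3, -0.4]
width: 0.0856
```

```bash
python3 st.py
```

```text
9.95 [-0.516  0.3    2.327  1.185  0.107 -2.703] [ 0.4927 -0.1586  0.0197] [-0.1 -0.3 -0.4]
[27.8, -29.5, 0.11] 0.08561172878772212
```

```bash
cat > tgt.py <<'E'
from rig import manip
from sim import *
s=manip.get_state();q=s["ee_rot"];M0=R.from_quat(q[[1,2,3,0]]);y0=leanyaw(M0)[1]
def test(T,yaws,backs=(0,.1)):
    for n,p in T:
        for back in backs:
            for y in yaws:
                M=R.from_euler("z",y-y0,degrees=True)*M0
                b=ik(np.array(p)-back*M.as_matrix()[:,0],M,[np.arctan2(p[1],p[0])-.15,.4,2.05,.2,.3,-1.8])
                print(n,back,y,None if b is None else (b[0].round(2),round(b[1],2)))
E
python3 - <<'E'
from tgt import *
test([("R",(.635,-.086,.014))],(-10,-4,0,4)); test([("M",(.655,.029,.014))],(-14,-8));test([("rol",(.645,.124,.014))],(-6,0))
E
```

```text
R 0 -10 (array([-0.34,  0.43,  2.06,  0.74,  0.26, -2.39]), np.float64(0.15))
R 0 -4 (array([-0.38,  0.44,  2.05,  0.81,  0.32, -2.59]), np.float64(0.11))
R 0 0 (array([-0.4 ,  0.44,  2.04,  0.84,  0.37, -2.69]), np.float64(0.01))
R 0 4 (array([-0.42,  0.45,  2.03,  0.84,  0.41, -2.77]), np.float64(-0.07))
R 0.1 -10 (array([-0.38,  0.24,  2.06,  0.46,  0.44, -2.13]), np.float64(0.33))
R 0.1 -4 (array([-0.43,  0.25,  2.04,  0.55,  0.5 , -2.34]), np.float64(0.36))
R 0.1 0 (array([-0.46,  0.25,  2.03,  0.59,  0.55, -2.46]), np.float64(0.24))
R 0.1 4 (array([-0.48,  0.27,  2.01,  0.62,  0.59, -2.57]), np.float64(0.13))
M 0 -14 (array([-0.07,  0.44,  2.04,  0.1 ,  0.18, -1.47]), np.float64(0.07))
M 0 -8 (array([-0.11,  0.44,  2.04,  0.43,  0.2 , -1.91]), np.float64(0.09))
M 0.1 -14 (array([-0.08,  0.25,  2.04,  0.06,  0.37, -1.42]), np.float64(0.26))
M 0.1 -8 (array([-0.13,  0.25,  2.04,  0.25,  0.39, -1.74]), np.float64(0.28))
rol 0 -6 (array([ 0.08,  0.44,  2.03,  0.08,  0.18, -1.44]), np.float64(0.07))
rol 0 0 (array([ 0.04,  0.44,  2.03,  0.41,  0.2 , -1.89]), np.float64(0.09))
rol 0.1 -6 (array([ 0.07,  0.25,  2.03,  0.04,  0.37, -1.4 ]), np.float64(0.26))
rol 0.1 0 (array([ 0.02,  0.25,  2.03,  0.24,  0.39, -1.72]), np.float64(0.28))
```

Request:
step_arm:
  increments:
    - {"grip": 1,"delta_pos": [0,0.006,0.025],"twist": 4}
    - {"grip": 1,"delta_pos": [0.01,0.01,0.025],"twist": 4}
    - {"grip": 1,"delta_pos": [0.02,0.012,0.025],"twist": 5}
    - {"grip": 1,"delta_pos": [0.02,0.012,0.015],"twist": 5}
    - {"grip": 1,"delta_pos": [0.022,0.012,0],"twist": 5}
    - {"grip": 1,"delta_pos": [0.022,0.012,0],"twist": 4}
    - {"grip": 1,"delta_pos": [0,0,0],"twist": 0}

```text
clock: 10.53
position: [0.5922, -0.0988, 0.0908]
ee_rot: [0.856, 0.075, 0.512, -0.011]
contact_force: [0.5, -1.1, 0.2]
width: 0.0854
```

```bash
python3 st.py; cat > wr.py <<'E'
# project known points into current wrist image and save
import sys
from rig import manip
from h import *
s=manip.get_state();q=s["ee_rot"];M=R.from_quat(q[[1,2,3,0]]).as_matrix();p=s["position"]
d=manip.get_image("wrist");n=sys.argv[1];pickle.dump((d,M,p),open(n+".pkl","wb"))
im=d["img"][:,:,::-1].copy();mt=d["mount"]
def wproj(P):
    c=mt[:3,:3].T@((M.T@(np.array(P)-p))-mt[:3,3]);th=np.arctan2(np.hypot(c[0],c[1]),c[2]);a=np.arctan2(c[1],c[0])
    return d["cx"]+d["fx"]*th*np.cos(a),d["cy"]+d["fy"]*th*np.sin(a)
for x,y,a in [(.642,-.0855,4),(.667,.028,-8),(.656,.124,2)]:
    a=np.radians(a)
    L=[]
    for i,j in [(-.045,-.012),(-.045,.012),(.045,.012),(.045,-.012)]:
        L.append(wproj((x+np.cos(a)*i-np.sin(a)*j,y+np.sin(a)*i+np.cos(a)*j,.024)))
    cv2.polylines(im,[np.array(L).round().astype(int)],True,(0,255,0),1)
cv2.imwrite(f"pics/{n}.png",im)
E
python3 wr.py w2
```

```text
10.5333 [-0.439  0.267  2.063  0.62   0.455 -2.397] [ 0.5922 -0.0988  0.0908] [ 0.5 -1.1  0.2]
[28.6, -5.6, 0.118] 0.08535333964681995
```

View pics/w2.png

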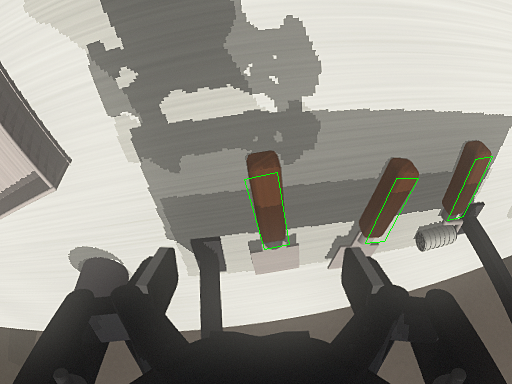

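Against the wrist view, the handles lie about 8–10 mm nearer the robot than the combined fit; this agrees with the scene-only fit, so I'll use that. Now going in on the right-hand scraper.

Request:
step_arm:
  increments:
    - {"grip": 1,"delta_pos": [0.01,0.004,-0.02],"twist": 1}
    - {"grip": 1,"delta_pos": [0.01,0.004,-0.02],"twist": 1}
    - {"grip": 1,"delta_pos": [0.01,0.004,-0.02],"twist": 1}
    - {"grip": 1,"delta_pos": [0.01,0.002,-0.016],"twist": 0}
    - {"grip": 1,"delta_pos": [0,0,0],"twist": 0}

```text
clock: 11.0
position: [0.626, -0.083, 0.009]
ee_rot: [0.852, 0.066, 0.519, 0.011]
contact_force: [-0.2, -0.3, -0.3]
width: 0.0853
```

```bash
python3 st.py
```

```text
11.0 [-0.392  0.439  2.073  0.902  0.332 -2.702] [ 0.626 -0.083  0.009] [-0.2 -0.3 -0.3]
[28.0, -2.9, 0.123] 0.08528543864182209
```

Request:
step_arm:
  force: 60
  increments:
    - {"grip": 0,"delta_pos": [0,0,0.002],"twist": 0}
    - {"grip": 0,"delta_pos": [0,0,0],"twist": 0}
    - {"grip": 0,"delta_pos": [0,0,0],"twist": 0}
    - {"grip": 0,"delta_pos": [0,0,0],"twist": 0}
    - {"grip": 0,"delta_pos": [0,0,0],"twist": 0}
    - {"grip": 0,"delta_pos": [0,0,0],"twist": 0}

```text
clock: 11.5
position: [0.6271, -0.0837, 0.0147]
ee_rot: [0.854, 0.064, 0.517, 0.011]
contact_force: [-3.5, 0.6, 6.7]
width: 0.0229
```

```bash
python3 st.py
```

```text
11.5 [-0.393  0.43   2.07   0.89   0.337 -2.691] [ 0.6271 -0.0837  0.0147] [-3.5  0.6  6.7]
[28.3, -2.8, 0.121] 0.022902193053452532
```

```bash
python3 - <<'E'
from tgt import *
test([("T1",(.438,-.3725,.02)),("T1h",(.438,-.3725,.12)),("T2",(.426,-.308,.02)),("mid",(.53,-.2,.12))],(-30,-15,0,11),(0,))
E
```

```text
T1 0 -30 (array([-1.03,  0.37,  2.17,  1.  ,  0.39, -2.95]), np.float64(-0.25))
T1 0 -15 (array([-1.1 ,  0.4 ,  2.11,  0.89,  0.56, -3.13]), np.float64(-0.43))
T1 0 0 (array([-1.13,  0.44,  2.02,  0.77,  0.73, -3.27]), np.float64(-0.57))
T1 0 11 (array([-1.14,  0.47,  1.95,  0.69,  0.84, -3.37]), np.float64(-0.67))
T1h 0 -30 (array([-1.03,  0.2 ,  2.05,  0.6 ,  0.6 , -2.51]), np.float64(0.19))
T1h 0 -15 (array([-1.1 ,  0.24,  1.99,  0.64,  0.76, -2.82]), np.float64(-0.12))
T1h 0 0 (array([-1.13,  0.3 ,  1.91,  0.62,  0.93, -3.05]), np.float64(-0.35))
T1h 0 11 (array([-1.14,  0.34,  1.84,  0.58,  1.04, -3.19]), np.float64(-0.49))
T2 0 -30 (array([-0.97,  0.32,  2.29,  1.16,  0.33, -3.07]), np.float64(-0.37))
T2 0 -15 (array([-1.05,  0.35,  2.23,  1.  ,  0.5 , -3.21]), np.float64(-0.51))
T2 0 0 (array([-1.09,  0.38,  2.15,  0.84,  0.66, -3.33]), np.float64(-0.63))
T2 0 11 (array([-1.1 ,  0.41,  2.08,  0.74,  0.77, -3.41]), np.float64(-0.71))
mid 0 -30 (array([-0.57,  0.17,  2.1 ,  0.32,  0.41, -1.85]), np.float64(0.3))
mid 0 -15 (array([-0.67,  0.18,  2.08,  0.57,  0.55, -2.39]), np.float64(0.31))
mid 0 0 (array([-0.74,  0.22,  2.03,  0.64,  0.71, -2.74]), np.float64(-0.04))
mid 0 11 (array([-0.78,  0.25,  1.97,  0.64,  0.83, -2.93]), np.float64(-0.23))
```

```bash
cat > t2.py <<'E'
from tgt import *
def t(p,y,g=None):
    M=R.from_euler("z",y-y0,degrees=True)*M0
    for j6 in ([g] if g else (-2,-1,0,1,2)):
        b=ik(np.array(p),M,[np.arctan2(p[1],p[0])-.2,.3,1.6,.0,1.4,j6])
        if b: print(p,y,b[0].round(2),round(b[1],2),M.as_matrix()[:,0].round(2));return
    print(p,y,None)
E
python3 - <<'E'
from t2 import *
t((.53,-.2,.15),-40)
for y in (-40,-80,-120,-169): t((.45,-.3,.15),y)
for y in(-160,-169): t((.45,-.37,.02),y);t((.49,-.31,.02),y);t((.5,-.3,.02),y)
E
```

```text
(0.53, -0.2, 0.15) -40 [-0.49  0.12  2.06  0.02  0.47 -1.35] 0.36 [ 0.42 -0.21 -0.88]
(0.45, -0.3, 0.15) -40 [-0.83  0.09  2.1   0.35  0.51 -1.94] 0.4 [ 0.42 -0.21 -0.88]
(0.45, -0.3, 0.15) -80 [-0.52  0.14  2.03 -0.51  0.62 -0.3 ] 0.51 [ 0.19 -0.44 -0.88]
(0.45, -0.3, 0.15) -120 [-0.4   0.29  1.82 -0.57  1.05  0.45] 0.61 [-0.14 -0.45 -0.88]
(0.45, -0.3, 0.15) -169 [-0.47  0.47  1.52 -0.38  1.48  1.04] 0.8 [-0.43 -0.19 -0.88]
(0.45, -0.37, 0.02) -160 [-0.54  0.61  1.64 -0.48  1.17  0.96] 0.7 [-0.4  -0.26 -0.88]
(0.49, -0.31, 0.02) -160 [-0.43  0.63  1.6  -0.44  1.23  1.04] 0.74 [-0.4  -0.26 -0.88]
(0.5, -0.3, 0.02) -160 [-0.41  0.64  1.58 -0.43  1.24  1.05] 0.75 [-0.4  -0.26 -0.88]
(0.45, -0.37, 0.02) -169 [-0.56  0.64  1.58 -0.43  1.24  1.05] 0.75 [-0.43 -0.19 -0.88]
(0.49, -0.31, 0.02) -169 [-0.45  0.65  1.55 -0.39  1.29  1.13] 0.79 [-0.43 -0.19 -0.88]
(0.5, -0.3, 0.02) -169 [-0.44  0.66  1.53 -0.38  1.31  1.14] 0.8 [-0.43 -0.19 -0.88]
```

Request:
step_arm:
  increments:
    - {"grip": 0,"delta_pos": [-0.01,0,0.02],"twist": -1}
    - {"grip": 0,"delta_pos": [-0.03,-0.004,0.02],"twist": -2}
    - {"grip": 0,"delta_pos": [-0.035,-0.004,0.012],"twist": -3}
    - {"grip": 0,"delta_pos": [-0.035,-0.004,0.01],"twist": -4}
    - {"grip": 0,"delta_pos": [-0.03,-0.015,0.015],"twist": -7}
    - {"grip": 0,"delta_pos": [-0.02,-0.03,0.02],"twist": -7}
    - {"grip": 0,"delta_pos": [0,-0.035,0.02],"twist": -7}
    - {"grip": 0,"delta_pos": [0,-0.035,0.01],"twist": -7}
    - {"grip": 0,"delta_pos": [0,-0.03,0],"twist": -7}
    - {"grip": 0,"delta_pos": [0,-0.02,0],"twist": -7}

```text
clock: 12.33
position: [0.4756, -0.2331, 0.1304]
ee_rot: [0.794, 0.256, 0.454, -0.312]
contact_force: [-0.5, 0.7, -1.1]
width: 0.0226
```

```bash
python3 st.py
```

```text
12.3333 [-0.585  0.101  2.149 -0.007  0.4   -1.295] [ 0.4756 -0.2331  0.1304] [-0.5  0.7 -1.1]
[28.2, -47.3, 0.123] 0.02257588528727164
```

Request:
step_arm:
  increments:
    - {"grip": 0,"delta_pos": [0.003,-0.01,0],"twist": -7.1}
    - {"grip": 0,"delta_pos": [0.003,-0.01,0],"twist": -7.1}
    - {"grip": 0,"delta_pos": [0.003,-0.01,0],"twist": -7.1}
    - {"grip": 0,"delta_pos": [0.003,-0.01,0],"twist": -7.1}
    - {"grip": 0,"delta_pos": [0.003,-0.01,0],"twist": -7.1}
    - {"grip": 0,"delta_pos": [0.003,-0.01,0],"twist": -7.1}
    - {"grip": 0,"delta_pos": [0.003,-0.01,0],"twist": -7.1}
    - {"grip": 0,"delta_pos": [0.003,-0.01,0],"twist": -7.1}
    - {"grip": 0,"delta_pos": [0.003,-0.01,0],"twist": -7.1}
    - {"grip": 0,"delta_pos": [0.003,-0.01,0],"twist": -7.1}

```text
clock: 13.17
position: [0.4993, -0.3137, 0.1267]
ee_rot: [-0.526, -0.455, -0.268, 0.667]
contact_force: [-0.7, -0.1, -0.4]
width: 0.0223
```

Request:
step_arm:
  increments:
    - {"grip": 0,"delta_pos": [0.003,-0.004,0],"twist": -7.1}
    - {"grip": 0,"delta_pos": [0.003,-0.004,0],"twist": -7.1}
    - {"grip": 0,"delta_pos": [0.003,-0.004,-0.01],"twist": -7.1}
    - {"grip": 0,"delta_pos": [0.003,-0.004,-0.01],"twist": -7.1}
    - {"grip": 0,"delta_pos": [0.002,-0.004,-0.01],"twist": -7.1}
    - {"grip": 0,"delta_pos": [0.002,-0.003,-0.01],"twist": -7.1}
    - {"grip": 0,"delta_pos": [0,0,-0.01],"twist": -7.1}

```text
clock: 13.75
position: [0.5163, -0.3372, 0.076]
ee_rot: [-0.197, -0.526, -0.052, 0.826]
contact_force: [0.8, 1.0, -0.3]
width: 0.0227
```

```bash
python3 st.py; python3 - <<'E'
from rig import manip
from h import *
t=manip.get_image("top");s=manip.get_image("scene");pickle.dump(t,open("top1.pkl","wb"))
a=cv2.resize(t["img"][100:300,300:440],None,fx=2.8,fy=2.8,interpolation=2)
b=cv2.resize(s["img"][110:310,120:320],None,fx=2,fy=2.8,interpolation=2)
cv2.imwrite("pics/c2.png",np.hstack([a,b])[:,:,::-1])
E
```

```text
13.75 [-0.451  0.593  1.489 -0.431  1.319  0.919] [ 0.5163 -0.3372  0.076 ] [ 0.8  1.  -0.3]
[27.2, -157.5, 0.122] 0.02274834008608864
```

View pics/c2.png

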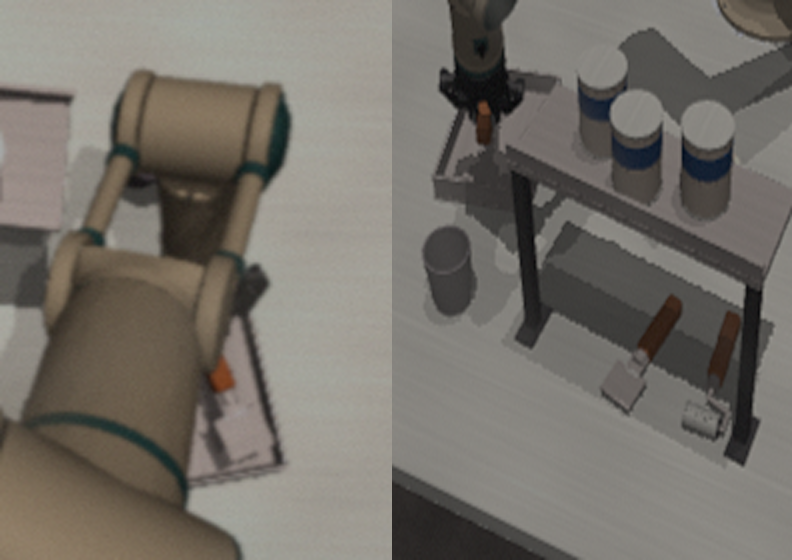

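Request:
step_arm:
  increments:
    - {"grip": 0,"delta_pos": [0.004,-0.01,0],"twist": -6}
    - {"grip": 0,"delta_pos": [0.003,-0.009,0],"twist": -6}
    - {"grip": 0,"delta_pos": [0,0,-0.02],"twist": 0}
    - {"grip": 0,"delta_pos": [0,0,-0.016],"twist": 0}
    - {"grip": 0,"delta_pos": [0,0,-0.01],"twist": 0}
    - {"grip": 0,"delta_pos": [0,0,-0.004],"twist": 0}

```text
clock: 14.35
position: [0.5213, -0.355, 0.0255]
ee_rot: [-0.112, -0.527, 0.0, 0.842]
contact_force: [-1.0, 1.4, -1.7]
width: 0.0225
```

```bash
python3 st.py
```

```text
14.35 [-0.496  0.692  1.431 -0.385  1.339  1.062] [ 0.5213 -0.355   0.0255] [-1.   1.4 -1.7]
[27.4, -169.0, 0.119] 0.022510657757790535
```

Request:
step_arm:
  increments:
    - {"grip": 0,"delta_pos": [0,0,-0.004],"twist": 0}
    - {"grip": 0.5,"delta_pos": [0,0,0],"twist": 0}
    - {"grip": 0.5,"delta_pos": [0,0,0],"twist": 0}
    - {"grip": 0.5,"delta_pos": [0,0,0],"twist": 0}
    - {"grip": 0.5,"delta_pos": [0.012,0.002,0.025],"twist": 0}
    - {"grip": 0.5,"delta_pos": [0.012,0.002,0.025],"twist": 0}
    - {"grip": 0.8,"delta_pos": [0,0.01,0.025],"twist": 7.1}
    - {"grip": 1,"delta_pos": [-0.01,0.01,0.02],"twist": 7.1}
    - {"grip": 1,"delta_pos": [-0.01,0.01,0],"twist": 7.1}
    - {"grip": 1,"delta_pos": [-0.01,0.01,0],"twist": 7.1}

```text
clock: 15.18
position: [0.518, -0.312, 0.1202]
ee_rot: [-0.319, -0.514, -0.128, 0.786]
contact_force: [-0.3, 0.3, 0.2]
width: 0.085
```

```bash
python3 st.py; python3 - <<'E'
from t2 import *
# scene-fit handles nearer: M centre (.6585,.027), roller (.647,.1227)
for y in(-8,-10): t((.650,.027,.012),y,-1.8); t((.605,.02,.1),y,-1.8)
for y in(0,2): t((.640,.1227,.012),y,-1.8); t((.59,.115,.1),y,-1.8)
print(M0.as_matrix().round(3))
E
```

```text
15.1833 [-0.388  0.484  1.572 -0.488  1.247  0.716] [ 0.518  -0.312   0.1202] [-0.3  0.3  0.2]
[27.2, -140.4, 0.126] 0.08500706185020722
(0.65, 0.027, 0.012) -8 [-0.13  0.44  2.04  0.51  0.22 -2.  ] 0.11 [ 0.45  0.05 -0.89]
(0.605, 0.02, 0.1) -8 [-0.15  0.25  2.04  0.31  0.41 -1.81] 0.3 [ 0.45  0.05 -0.89]
(0.65, 0.027, 0.012) -10 [-0.11  0.44  2.04  0.43  0.21 -1.88] 0.1 [ 0.46  0.03 -0.89]
(0.605, 0.02, 0.1) -10 [-0.14  0.25  2.04  0.26  0.4  -1.72] 0.29 [ 0.46  0.03 -0.89]
(0.64, 0.1227, 0.012) 0 [ 0.03  0.44  2.04  0.49  0.22 -1.97] 0.11 [ 0.44  0.11 -0.89]
(0.59, 0.115, 0.1) 0 [ 0.01  0.24  2.05  0.28  0.4  -1.77] 0.29 [ 0.44  0.11 -0.89]
(0.64, 0.1227, 0.012) 2 [ 0.01  0.44  2.04  0.55  0.23 -2.08] 0.12 [ 0.44  0.13 -0.89]
(0.59, 0.115, 0.1) 2 [-0.    0.25  2.05  0.33  0.41 -1.85] 0.3 [ 0.44  0.13 -0.89]
[[-0.269  0.633 -0.726]
 [-0.37  -0.764 -0.529]
 [-0.889  0.126  0.44 ]]
```

Request:
step_arm:
  increments:
    - {"grip": 1,"delta_pos": [-0.03,0,0.01],"twist": 7.1}
    - {"grip": 1,"delta_pos": [-0.03,0,0.01],"twist": 7.1}
    - {"grip": 1,"delta_pos": [-0.02,0,0.01],"twist": 7.1}
    - {"grip": 1,"delta_pos": [-0.01,0,0.01],"twist": 7.1}
    - {"grip": 1,"delta_pos": [-0.01,0,0.0],"twist": 7.1}
    - {"grip": 1,"delta_pos": [0,0.01,0],"twist": 7.1}
    - {"grip": 1,"delta_pos": [0,0.02,0],"twist": 7.1}
    - {"grip": 1,"delta_pos": [0,0.02,0],"twist": 7.1}
    - {"grip": 1,"delta_pos": [0,0.03,0],"twist": 7.1}
    - {"grip": 1,"delta_pos": [0,0.03,0],"twist": 7.1}

```text
clock: 16.02
position: [0.4162, -0.2011, 0.1586]
ee_rot: [0.716, 0.342, 0.402, -0.457]
contact_force: [-0.1, 0.5, 1.1]
width: 0.0856
```

Request:
step_arm:
  increments:
    - {"grip": 1,"delta_pos": [0.005,0.03,0],"twist": 7.1}
    - {"grip": 1,"delta_pos": [0.01,0.03,0],"twist": 7.1}
    - {"grip": 1,"delta_pos": [0.015,0.025,-0.005],"twist": 7.1}
    - {"grip": 1,"delta_pos": [0.02,0.025,-0.01],"twist": 7.1}
    - {"grip": 1,"delta_pos": [0.025,0.025,-0.01],"twist": 7.1}
    - {"grip": 1,"delta_pos": [0.03,0.02,-0.01],"twist": 7.1}
    - {"grip": 1,"delta_pos": [0.03,0.02,-0.01],"twist": 7.1}
    - {"grip": 1,"delta_pos": [0.02,0.02,-0.01],"twist": 7.1}

```text
clock: 16.68
position: [0.5619, -0.0157, 0.1086]
ee_rot: [0.845, 0.124, 0.513, -0.087]
contact_force: [0.4, -1.1, 0.1]
width: 0.0851
```

```bash
python3 st.py
```

```text
16.6833 [-0.199  0.18   2.114  0.195  0.381 -1.625] [ 0.5619 -0.0157  0.1086] [ 0.4 -1.1  0.1]
[27.4, -16.0, 0.121] 0.08508356516927122
```

Request:
step_arm:
  increments:
    - {"grip": 1,"delta_pos": [0.012,0.013,-0.003],"twist": 2.7}
    - {"grip": 1,"delta_pos": [0.012,0.013,-0.003],"twist": 2.7}
    - {"grip": 1,"delta_pos": [0.012,0.011,-0.003],"twist": 2.7}
    - {"grip": 1,"delta_pos": [0,0,0],"twist": 0}

```text
clock: 17.02
position: [0.5976, 0.0211, 0.0992]
ee_rot: [0.849, 0.089, 0.521, -0.028]
contact_force: [0.1, -0.0, 0.6]
width: 0.0853
```

```bash
python3 st.py; cat > wfit.py <<'E'
import sys
from rig import manip
from h import *
from scipy.optimize import minimize
s=manip.get_state();q=s["ee_rot"];M=R.from_quat(q[[1,2,3,0]]).as_matrix();p=s["position"]
d=manip.get_image("wrist");mt=d["mount"]
def wp(P):
    c=((P-p)@M-mt[:3,3])@mt[:3,:3];th=np.arctan2(np.hypot(c[:,0],c[:,1]),c[:,2]);a=np.arctan2(c[:,1],c[:,0])
    return np.c_[d["cx"]+d["fx"]*th*np.cos(a),d["cy"]+d["fy"]*th*np.sin(a)]
S=2
hsv=cv2.cvtColor(d["img"],cv2.COLOR_RGB2HSV)
m=((hsv[...,1]>110)&((hsv[...,0]<15)|(hsv[...,0]>172))).astype(np.uint8)
m=cv2.morphologyEx(m,cv2.MORPH_CLOSE,np.ones((5,5)))
n,l,st,c=cv2.connectedComponentsWithStats(m)
im=d["img"][:,:,::-1].copy()
def hull(x):
    B=np.array([[i,j,k] for i in(-.045,.045) for j in(-.012,.012) for k in(0,.024)]);cc,sn=np.cos(x[2]),np.sin(x[2])
    W=np.c_[x[0]+cc*B[:,0]-sn*B[:,1],x[1]+sn*B[:,0]+cc*B[:,1],B[:,2]]
    return cv2.convexHull(((wp(W)+.5)*S-.5).astype(np.float32)).round().astype(int)
for x0 in [(.6585,.027,-.14),(.647,.123,.03)]:
    u=wp(np.array([[x0[0],x0[1],.012]]))[0].round().astype(int)
    k=np.bincount(l[u[1]-12:u[1]+12,u[0]-12:u[0]+12][l[u[1]-12:u[1]+12,u[0]-12:u[0]+12]>0].ravel(),minlength=2).argmax()
    mk=cv2.resize((l==k).astype(np.float32),None,fx=S,fy=S)>.5
    def f(x):
        r=np.zeros(mk.shape,np.uint8);cv2.fillConvexPoly(r,hull(x),1);r=r>0;return 1-(r&mk).sum()/(r|mk).sum()
    best=min((minimize(f,x0,method="Nelder-Mead",options=dict(initial_simplex=[x0]+[tuple(np.array(x0)+g*np.array(v)) for v in [(.008,0,0),(0,.008,0),(0,0,.1)]])) for g in(1,-1)),key=lambda r:r.fun)
    print(st[k],best.x[:2].round(4),np.degrees(best.x[2]).round(1),round(best.fun,3))
    cv2.polylines(im,[(hull(best.x)/S).round().astype(int)],True,(0,255,0),1)
cv2.imwrite(f"pics/{sys.argv[1]}.png",im)
E
python3 wfit.py w3
```

```text
17.0167 [-0.15   0.242  2.055  0.295  0.396 -1.797] [0.5976 0.0211 0.0992] [ 0.1 -0.   0.6]
[27.3, -8.2, 0.121] 0.08529967325016036
[ 250  168   33   57 1353] [0.6623 0.0315] -4.4 0.482
[ 359  149   28   75 1281] [0.6663 0.136 ] 10.0 0.503
```

View pics/w3.png

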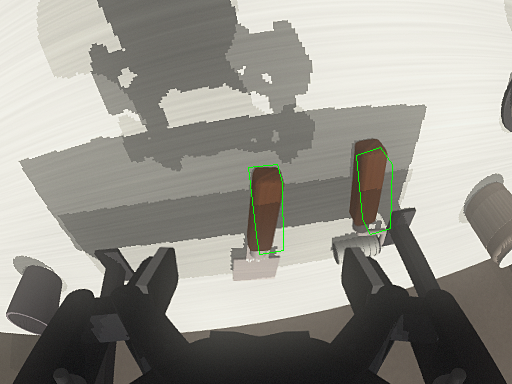

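The middle handle sits centred between the fingers: butt at column 267 and neck at 262, with the finger midpoint at 259. Going in.

Request:
step_arm:
  increments:
    - {"grip": 1,"delta_pos": [0.011,0.002,-0.022],"twist": 0}
    - {"grip": 1,"delta_pos": [0.011,0.002,-0.022],"twist": 0}
    - {"grip": 1,"delta_pos": [0.011,0.001,-0.022],"twist": 0}
    - {"grip": 1,"delta_pos": [0.01,0,-0.02],"twist": 0}
    - {"grip": 1,"delta_pos": [0,0,0],"twist": 0}
    - {"grip": 0,"delta_pos": [0,0,0],"twist": 0}
    - {"grip": 0,"delta_pos": [0,0,0],"twist": 0}
    - {"grip": 0,"delta_pos": [0,0,0],"twist": 0}
    - {"grip": 0,"delta_pos": [0,0,0],"twist": 0}
    - {"grip": 0,"delta_pos": [0,0,0],"twist": 0}

```text
clock: 17.9
position: [0.6383, 0.0254, 0.0138]
ee_rot: [0.849, 0.09, 0.521, -0.029]
contact_force: [-0.2, 0.5, 0.9]
width: 0.0257
```

```bash
python3 st.py
```

```text
17.9 [-0.127  0.427  2.066  0.51   0.209 -2.001] [0.6383 0.0254 0.0138] [-0.2  0.5  0.9]
[27.3, -8.3, 0.121] 0.02570302237794464
```

Request:
step_arm:
  increments:
    - {"grip": 0,"delta_pos": [-0.005,0,0.02],"twist": 0}
    - {"grip": 0,"delta_pos": [-0.03,0,0.02],"twist": -2}
    - {"grip": 0,"delta_pos": [-0.035,-0.004,0.015],"twist": -4}
    - {"grip": 0,"delta_pos": [-0.035,-0.01,0.015],"twist": -7}
    - {"grip": 0,"delta_pos": [-0.03,-0.03,0.01],"twist": -7.1}
    - {"grip": 0,"delta_pos": [-0.03,-0.03,0.01],"twist": -7.1}
    - {"grip": 0,"delta_pos": [-0.02,-0.035,0.01],"twist": -7.1}
    - {"grip": 0,"delta_pos": [0,-0.04,0.005],"twist": -7.1}
    - {"grip": 0,"delta_pos": [0,-0.04,0.005],"twist": -7.1}
    - {"grip": 0,"delta_pos": [0,-0.04,0],"twist": -7.1}

```text
clock: 18.73
position: [0.4842, -0.1877, 0.1117]
ee_rot: [0.757, 0.302, 0.435, -0.383]
contact_force: [1.6, -0.7, -0.6]
width: 0.0225
```

```bash
python3 st.py
```

```text
18.7333 [-0.383  0.143  2.151 -0.416  0.438 -0.568] [ 0.4842 -0.1877  0.1117] [ 1.6 -0.7 -0.6]
[27.1, -58.2, 0.124] 0.022534318546392353
```

Request:
step_arm:
  increments:
    - {"grip": 0,"delta_pos": [0,-0.012,0],"twist": -7.1}
    - {"grip": 0,"delta_pos": [0,-0.012,0],"twist": -7.1}
    - {"grip": 0,"delta_pos": [0,-0.012,0],"twist": -7.1}
    - {"grip": 0,"delta_pos": [0.002,-0.012,0],"twist": -7.1}
    - {"grip": 0,"delta_pos": [0.004,-0.012,0],"twist": -7.1}
    - {"grip": 0,"delta_pos": [0.004,-0.01,0],"twist": -7.1}
    - {"grip": 0,"delta_pos": [0.004,-0.01,0],"twist": -7.1}
    - {"grip": 0,"delta_pos": [0.004,-0.01,0],"twist": -7.1}
    - {"grip": 0,"delta_pos": [0.004,-0.01,0],"twist": -7.1}
    - {"grip": 0,"delta_pos": [0.004,-0.005,0],"twist": -7.1}

```text
clock: 19.57
position: [0.511, -0.2901, 0.1099]
ee_rot: [-0.398, -0.499, -0.184, 0.748]
contact_force: [-0.5, -1.0, -0.8]
width: 0.0224
```

Request:
step_arm:
  increments:
    - {"grip": 0,"delta_pos": [0.004,0,0],"twist": -7.1}
    - {"grip": 0,"delta_pos": [0.004,0,0],"twist": -7.1}
    - {"grip": 0,"delta_pos": [0.004,0,0],"twist": -7.1}
    - {"grip": 0,"delta_pos": [0,0,0],"twist": -7.1}
    - {"grip": 0,"delta_pos": [0,0,0],"twist": -7.1}
    - {"grip": 0,"delta_pos": [0,0,0],"twist": -5}
    - {"grip": 0,"delta_pos": [0,0,0],"twist": 0}

```text
clock: 20.15
position: [0.5237, -0.2912, 0.1091]
ee_rot: [-0.116, -0.532, -0.0, 0.839]
contact_force: [-0.0, -0.5, -0.1]
width: 0.0226
```

```bash
python3 st.py
```

```text
20.15 [-0.415  0.58   1.416 -0.351  1.47   1.079] [ 0.5237 -0.2912  0.1091] [-0.  -0.5 -0.1]
[26.8, -168.7, 0.123] 0.022553480625086657
```

Request:
step_arm:
  increments:
    - {"grip": 0,"delta_pos": [0,0.002,-0.025],"twist": 0}
    - {"grip": 0,"delta_pos": [0,0,-0.025],"twist": 0}
    - {"grip": 0,"delta_pos": [0,0,-0.02],"twist": 0}
    - {"grip": 0,"delta_pos": [0,0,-0.012],"twist": 0}
    - {"grip": 0,"delta_pos": [0,0,-0.005],"twist": 0}
    - {"grip": 0,"delta_pos": [0,0,0],"twist": 0}

```text
clock: 20.65
position: [0.5222, -0.2871, 0.0218]
ee_rot: [-0.117, -0.531, -0.002, 0.839]
contact_force: [0.1, -0.5, -1.0]
width: 0.0225
```

```bash
python3 st.py
```

```text
20.65 [-0.41   0.663  1.505 -0.361  1.313  1.139] [ 0.5222 -0.2871  0.0218] [ 0.1 -0.5 -1. ]
[26.9, -168.4, 0.12] 0.022479495582225433
```

Request:
step_arm:
  increments:
    - {"grip": 0,"delta_pos": [0,0,-0.002],"twist": 0}
    - {"grip": 0.5,"delta_pos": [0,0,0],"twist": 0}
    - {"grip": 0.5,"delta_pos": [0,0,0],"twist": 0}
    - {"grip": 0.5,"delta_pos": [0,0,0],"twist": 0}
    - {"grip": 0.5,"delta_pos": [0.012,0.002,0.025],"twist": 0}
    - {"grip": 0.5,"delta_pos": [0.012,0.002,0.025],"twist": 0}
    - {"grip": 0.8,"delta_pos": [-0.01,0.0,0.025],"twist": 7.1}
    - {"grip": 1,"delta_pos": [-0.02,0.0,0.025],"twist": 7.1}
    - {"grip": 1,"delta_pos": [-0.03,0.0,0.02],"twist": 7.1}
    - {"grip": 1,"delta_pos": [-0.03,0,0.02],"twist": 7.1}

```text
clock: 21.48
position: [0.4569, -0.2835, 0.1618]
ee_rot: [-0.322, -0.515, -0.133, 0.783]
contact_force: [-0.0, -0.1, 0.0]
width: 0.0853
```

Request:
step_arm:
  increments:
    - {"grip": 1,"delta_pos": [-0.03,0.0,0],"twist": 7.1}
    - {"grip": 1,"delta_pos": [-0.02,0.0,0],"twist": 7.1}
    - {"grip": 1,"delta_pos": [0,0.01,0],"twist": 7.1}
    - {"grip": 1,"delta_pos": [0,0.02,0],"twist": 7.1}
    - {"grip": 1,"delta_pos": [0,0.03,0],"twist": 7.1}
    - {"grip": 1,"delta_pos": [0,0.04,0],"twist": 7.1}
    - {"grip": 1,"delta_pos": [0,0.04,0],"twist": 7.1}
    - {"grip": 1,"delta_pos": [0,0.04,0],"twist": 7.1}
    - {"grip": 1,"delta_pos": [0,0.04,0],"twist": 7.1}
    - {"grip": 1,"delta_pos": [0,0.04,0],"twist": 7.1}

```text
clock: 22.32
position: [0.4061, -0.0219, 0.1613]
ee_rot: [0.717, 0.342, 0.407, -0.451]
contact_force: [0.2, -0.2, 0.3]
width: 0.0856
```

```bash
python3 st.py; python3 - <<'E'
from rig import manip
from h import *
t=manip.get_image("top");s=manip.get_image("scene");pickle.dump((t,s),open("ts2.pkl","wb"))
a=cv2.resize(t["img"][180:290,320:410],None,fx=4,fy=4,interpolation=2)
b=cv2.resize(s["img"][120:265,130:300],None,fx=2.5,fy=3.035,interpolation=2)
print(a.shape,b.shape)
cv2.imwrite("pics/c3.png",np.hstack([a,b])[:,:,::-1])
E
```

```text
22.3167 [ 0.136  0.005  2.143 -0.564  0.848  0.142] [ 0.4061 -0.0219  0.1613] [ 0.2 -0.2  0.3]
[26.9, -68.8, 0.123] 0.08563690620217031
(440, 360, 3) (440, 425, 3)
```

View pics/c3.png

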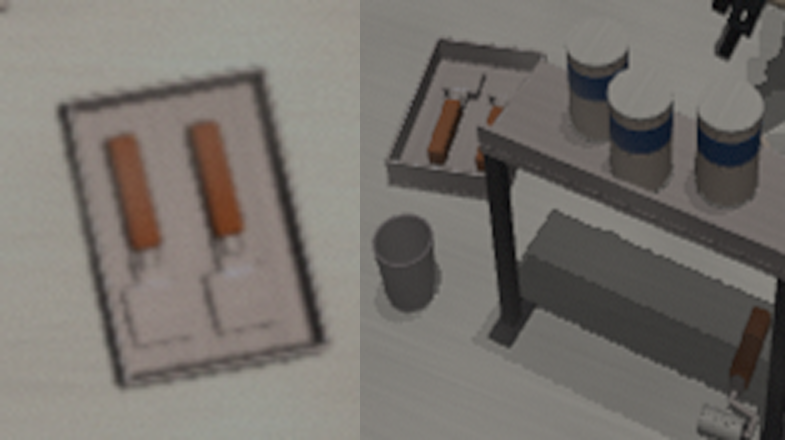

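Both scrapers lie inside the tray: handles at (130,190) and (215,180), and the blade edges clear the wall at the lower end. Now the roller.

Request:
step_arm:
  increments:
    - {"grip": 1,"delta_pos": [0,0.025,0],"twist": 7.1}
    - {"grip": 1,"delta_pos": [0,0.025,0],"twist": 7.1}
    - {"grip": 1,"delta_pos": [0.01,0.02,0],"twist": 7.1}
    - {"grip": 1,"delta_pos": [0.015,0.015,0],"twist": 7.1}
    - {"grip": 1,"delta_pos": [0.02,0.012,-0.01],"twist": 7.1}
    - {"grip": 1,"delta_pos": [0.025,0.01,-0.01],"twist": 7.1}
    - {"grip": 1,"delta_pos": [0.03,0.01,-0.01],"twist": 7.1}
    - {"grip": 1,"delta_pos": [0.03,0.01,-0.01],"twist": 7.1}
    - {"grip": 1,"delta_pos": [0.025,0.01,-0.01],"twist": 7.1}
    - {"grip": 1,"delta_pos": [0.02,0.01,-0.01],"twist": 6}

```text
clock: 23.25
position: [0.5467, 0.1114, 0.1132]
ee_rot: [0.844, 0.089, 0.528, -0.027]
contact_force: [-0.6, 0.9, 0.6]
width: 0.0853
```

Request:
step_arm:
  increments:
    - {"grip": 1,"delta_pos": [0,0,0],"twist": 0}

```text
clock: 23.33
position: [0.5483, 0.111, 0.1126]
ee_rot: [0.844, 0.09, 0.527, -0.029]
contact_force: [-0.1, -0.4, -0.1]
width: 0.0852
```

```bash
python3 st.py; python3 wr.py w4
```

```text
23.3333 [ 0.063  0.175  2.097  0.047  0.41  -1.373] [0.5483 0.111  0.1126] [-0.1 -0.4 -0.1]
[26.4, -8.3, 0.122] 0.08520146644448144
```

View pics/w4.png

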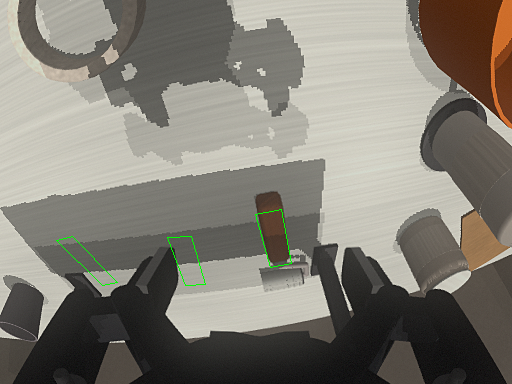

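Request:
step_arm:
  increments:
    - {"grip": 1,"delta_pos": [0.014,0.0,-0.004],"twist": 3}
    - {"grip": 1,"delta_pos": [0.014,0,-0.004],"twist": 3}
    - {"grip": 1,"delta_pos": [0.014,0.001,-0.004],"twist": 3}
    - {"grip": 1,"delta_pos": [0.011,0.003,-0.022],"twist": 0}
    - {"grip": 1,"delta_pos": [0.011,0.003,-0.022],"twist": 0}
    - {"grip": 1,"delta_pos": [0.011,0.003,-0.022],"twist": 0}
    - {"grip": 1,"delta_pos": [0.01,0.001,-0.02],"twist": 0}
    - {"grip": 1,"delta_pos": [0,0,0],"twist": 0}

```text
clock: 24.05
position: [0.6287, 0.1233, 0.0116]
ee_rot: [0.842, 0.049, 0.536, 0.037]
contact_force: [-0.3, 0.3, -0.3]
width: 0.0852
```

Request:
step_arm:
  force: 80
  increments:
    - {"grip": 0,"delta_pos": [0,0,0],"twist": 0}
    - {"grip": 0,"delta_pos": [0,0,0],"twist": 0}
    - {"grip": 0,"delta_pos": [0,0,0],"twist": 0}
    - {"grip": 0,"delta_pos": [0,0,0],"twist": 0}
    - {"grip": 0,"delta_pos": [0,0,0],"twist": 0}
    - {"grip": 0,"delta_pos": [0,0,0],"twist": 0}

```text
clock: 24.55
position: [0.6304, 0.1234, 0.0166]
ee_rot: [0.844, 0.048, 0.532, 0.038]
contact_force: [-4.3, 0.5, 7.5]
width: 0.0216
```

```bash
python3 st.py
```

```text
24.55 [ 0.025  0.427  2.043  0.447  0.245 -1.943] [0.6304 0.1234 0.0166] [-4.3  0.5  7.5]
[26.5, 0.8, 0.122] 0.02163622904994962
```

Request:
step_arm:
  increments:
    - {"grip": 0,"delta_pos": [-0.005,0,0.02],"twist": 0}
    - {"grip": 0,"delta_pos": [-0.03,-0.002,0.02],"twist": 0}
    - {"grip": 0,"delta_pos": [-0.035,-0.004,0.015],"twist": -2}
    - {"grip": 0,"delta_pos": [-0.035,-0.004,0.015],"twist": -4}
    - {"grip": 0,"delta_pos": [-0.035,0,0.01],"twist": -5}
    - {"grip": 0,"delta_pos": [-0.035,0,0.01],"twist": -7.1}
    - {"grip": 0,"delta_pos": [-0.02,0,0.03],"twist": -7.1}
    - {"grip": 0,"delta_pos": [-0.01,0,0.035],"twist": -7.1}
    - {"grip": 0,"delta_pos": [0,0,0.035],"twist": -7.1}
    - {"grip": 0,"delta_pos": [0,0.01,0.035],"twist": -7.1}

```text
clock: 25.38
position: [0.4704, 0.1259, 0.1953]
ee_rot: [0.815, 0.2, 0.505, -0.203]
contact_force: [1.1, 0.9, -1.0]
width: 0.021
```

```bash
python3 st.py
```

```text
25.3833 [ 0.302  0.014  2.019 -0.359  0.771 -0.458] [0.4704 0.1259 0.1953] [ 1.1  0.9 -1. ]
[25.3, -32.5, 0.121] 0.020987632046122216
```

Request:
step_arm:
  increments:
    - {"grip": 0,"delta_pos": [-0.01,0.015,0.03],"twist": -7.1}
    - {"grip": 0,"delta_pos": [-0.01,0.02,0.03],"twist": -7.1}
    - {"grip": 0,"delta_pos": [-0.01,0.03,0.02],"twist": -7.1}
    - {"grip": 0,"delta_pos": [-0.01,0.035,0.015],"twist": -7.1}
    - {"grip": 0,"delta_pos": [-0.005,0.035,0.015],"twist": -7.1}
    - {"grip": 0,"delta_pos": [0,0.04,0],"twist": -7.1}
    - {"grip": 0,"delta_pos": [0,0.04,0],"twist": -7.1}
    - {"grip": 0,"delta_pos": [0,0.04,0],"twist": -7.1}
    - {"grip": 0,"delta_pos": [0,0.04,0],"twist": -7.1}
    - {"grip": 0,"delta_pos": [0,0.04,0],"twist": -7.1}

```text
clock: 26.22
position: [0.4285, 0.4632, 0.3013]
ee_rot: [-0.551, -0.455, -0.298, 0.634]
contact_force: [1.1, 1.2, 0.1]
width: 0.0215
```

Request:
step_arm:
  increments:
    - {"grip": 0,"delta_pos": [0.016,0.036,0],"twist": -7.1}
    - {"grip": 0,"delta_pos": [0.016,0.036,0],"twist": -7.1}
    - {"grip": 0,"delta_pos": [0.016,0.036,0],"twist": -7.1}
    - {"grip": 0,"delta_pos": [0.016,0.036,0],"twist": -7.1}
    - {"grip": 0,"delta_pos": [0.016,0.036,0],"twist": 0}
    - {"grip": 0,"delta_pos": [0.016,0.036,0],"twist": 0}
    - {"grip": 0,"delta_pos": [0.016,0.036,0],"twist": 0}
    - {"grip": 0,"delta_pos": [0.016,0.036,0],"twist": 0}

```text
clock: 26.88
position: [0.4905, 0.6478, 0.2464]
ee_rot: [-0.397, -0.535, -0.209, 0.716]
contact_force: [0.1, -0.2, -0.4]
width: 0.0213
```

```bash
python3 st.py
```

```text
26.8833 [ 0.895  0.977  0.222 -0.17   2.285  1.475] [0.4905 0.6478 0.2464] [ 0.1 -0.2 -0.4]
[21.3, -127.1, 0.126] 0.02128035080393526
```

Request:
step_arm:
  increments:
    - {"grip": 0,"delta_pos": [0.022,0.034,0.008],"twist": -2}
    - {"grip": 0,"delta_pos": [0.022,0.034,0.008],"twist": -2}
    - {"grip": 0,"delta_pos": [0.022,0.034,0.008],"twist": -2}
    - {"grip": 0,"delta_pos": [0.022,0.034,0.008],"twist": -2}
    - {"grip": 0,"delta_pos": [0.022,0.034,0.008],"twist": 0}
    - {"grip": 0,"delta_pos": [0.022,0.034,0.008],"twist": 0}
    - {"grip": 0,"delta_pos": [0.022,0.034,0.008],"twist": 0}
    - {"grip": 0,"delta_pos": [0.022,0.034,0.008],"twist": 0}
    - {"grip": 0,"delta_pos": [0.022,0.034,0.008],"twist": 0}
    - {"grip": 0,"delta_pos": [0.022,0.034,0.008],"twist": 0}

```text
clock: 27.72
position: [0.5392, 0.7396, 0.1884]
ee_rot: [-0.309, -0.635, -0.222, 0.672]
contact_force: [-0.5, -0.3, -0.2]
width: 0.0214
```

```bash
echo 'print(R.from_quat(q[[1,2,3,0]]).as_matrix().round(2).tolist())'>>st.py; python3 st.py
```

```text
27.7167 [ 0.898  1.015  0.222 -0.091  2.008  1.662] [0.5392 0.7396 0.1884] [-0.5 -0.3 -0.2]
[7.7, -135.5, 0.095] 0.021352479266723123
[[-0.0, 0.7, -0.72], [-0.13, -0.71, -0.69], [-0.99, 0.09, 0.09]]
```

Request:
step_arm:
  increments:
    - {"grip": 0,"delta_pos": [0.019,0.028,0.022],"twist": 0}
    - {"grip": 0,"delta_pos": [0.019,0.028,0.022],"twist": 0}
    - {"grip": 0,"delta_pos": [0.019,0.028,0.022],"twist": 0}
    - {"grip": 0,"delta_pos": [0.019,0.028,0.022],"twist": 0}
    - {"grip": 0,"delta_pos": [0.019,0.028,0.022],"twist": 0}
    - {"grip": 0,"delta_pos": [0.019,0.028,0.022],"twist": 0}
    - {"grip": 0,"delta_pos": [0.019,0.028,0.022],"twist": 0}
    - {"grip": 0,"delta_pos": [0.019,0.028,0.022],"twist": 0}
    - {"grip": 0,"delta_pos": [0.019,0.028,0.022],"twist": 0}
    - {"grip": 0,"delta_pos": [0.019,0.028,0.022],"twist": 0}

```text
clock: 28.55
position: [0.5738, 0.7912, 0.2708]
ee_rot: [0.262, 0.716, 0.276, -0.585]
contact_force: [-0.2, 0.1, -1.2]
width: 0.0214
```

Request:
step_arm:
  increments:
    - {"grip": 0,"delta_pos": [0.019,0.028,0.022],"twist": 0}
    - {"grip": 0,"delta_pos": [0.019,0.028,0.022],"twist": 0}
    - {"grip": 0,"delta_pos": [0.019,0.028,0.022],"twist": 0}
    - {"grip": 0,"delta_pos": [0.019,0.028,0.022],"twist": 0}
    - {"grip": 0,"delta_pos": [0.019,0.028,0.022],"twist": 0}
    - {"grip": 0,"delta_pos": [0.019,0.028,0.022],"twist": 0}
    - {"grip": 0,"delta_pos": [0.019,0.028,0.022],"twist": 0}
    - {"grip": 0,"delta_pos": [0.019,0.028,0.022],"twist": 0}
    - {"grip": 0,"delta_pos": [0.019,0.028,0.022],"twist": 0}
    - {"grip": 0,"delta_pos": [0.019,0.028,0.022],"twist": 0}

```text
clock: 29.38
position: [0.6178, 0.8554, 0.3407]
ee_rot: [0.207, 0.785, 0.326, -0.484]
contact_force: [-0.1, -0.5, -1.1]
width: 0.0211
```

```bash
python3 st.py
```

```text
29.3833 [ 0.899  0.889  0.222 -0.056  1.572  1.66 ] [0.6178 0.8554 0.3407] [-0.1 -0.5 -1.1]
[26.5, -134.5, 0.01] 0.02106675726265763
[[0.32, 0.71, -0.62], [0.31, -0.7, -0.64], [-0.9, 0.01, -0.45]]
```

Request:
step_arm:
  increments:
    - {"grip": 0,"delta_pos": [0.018,0.026,0.025],"twist": 0}
    - {"grip": 0,"delta_pos": [0.018,0.026,0.025],"twist": 0}
    - {"grip": 0,"delta_pos": [0.018,0.026,0.025],"twist": 0}
    - {"grip": 0,"delta_pos": [0.018,0.026,0.025],"twist": 0}
    - {"grip": 0,"delta_pos": [0.018,0.026,0.025],"twist": 0}
    - {"grip": 0,"delta_pos": [0.018,0.026,0.025],"twist": 0}
    - {"grip": 0,"delta_pos": [0.018,0.026,0.025],"twist": 0}
    - {"grip": 0,"delta_pos": [0.018,0.026,0.025],"twist": 0}
    - {"grip": 0,"delta_pos": [0.018,0.026,0.025],"twist": 0}

```text
clock: 30.13
position: [0.6529, 0.9023, 0.4258]
ee_rot: [0.154, 0.834, 0.365, -0.383]
contact_force: [0.1, -0.1, -0.4]
width: 0.0212
```

```bash
python3 st.py; python3 - <<'E'
from t2 import *
Mg=R.from_quat(np.array([.048,.532,.038,.844]));
a=Mg.inv().apply([np.cos(.035),np.sin(.035),0]) # handle dir in tool frame
o=Mg.inv().apply(np.array([.647,.1225,0])-np.array([.6304,.1234,.0166]))
print("axis now",M0.apply(a).round(3))
def head(yaw):
    M=R.from_euler("z",yaw-y0,degrees=True)*M0
    return M.apply(o+.1*a+.012*Mg.inv().apply([0,0,1]))
for y in(-134,-150,-170,170): 
    h=head(y);print(y,"head rel TCP",h.round(3))
    tcp=np.array([.451,.321,.03])-h
    t(tuple(tcp.round(3)),y);t(tuple((tcp+[0,0,.15]).round(3)),y)
E
```

```text
30.1333 [ 0.894  0.851  0.221 -0.036  1.35   1.652] [0.6529 0.9023 0.4258] [ 0.1 -0.1 -0.4]
[41.2, -133.3, -0.022] 0.021242323106290643
[[0.44, 0.73, -0.53], [0.49, -0.69, -0.54], [-0.75, -0.02, -0.66]]
axis now [-0.267 -0.286 -0.92 ]
-134 head rel TCP [-0.03  -0.029 -0.109]
(np.float64(0.481), np.float64(0.35), np.float64(0.139)) -134 [ 0.31  0.17  2.2  -1.9  -0.36 -3.16] -0.72 [ 0.45  0.49 -0.75]
(np.float64(0.481), np.float64(0.35), np.float64(0.289)) -134 [ 0.31 -0.03  1.95  0.58  0.65  0.72] 0.54 [ 0.45  0.49 -0.75]
-150 head rel TCP [-0.037 -0.019 -0.109]
(np.float64(0.488), np.float64(0.34), np.float64(0.139)) -150 [0.45 0.16 2.22 0.92 0.08 0.62] -0.03 [ 0.56  0.34 -0.75]
(np.float64(0.488), np.float64(0.34), np.float64(0.289)) -150 [ 0.45 -0.04  1.97  0.13  0.5   1.42] 0.39 [ 0.56  0.34 -0.75]
-170 head rel TCP [-0.041 -0.005 -0.109]
(np.float64(0.492), np.float64(0.326), np.float64(0.139)) -170 [ 0.64  0.19  2.17 -1.22  0.31 -3.14] -0.44 [ 0.65  0.13 -0.75]
(np.float64(0.492), np.float64(0.326), np.float64(0.289)) -170 [ 0.64 -0.    1.93 -0.52  0.61  2.38] 0.32 [ 0.65  0.13 -0.75]
170 head rel TCP [-0.041  0.009 -0.109]
(np.float64(0.492), np.float64(0.312), np.float64(0.139)) 170 [ 0.78  0.26  2.07 -1.09  0.64 -2.9 ] -0.2 [ 0.65 -0.1  -0.75]
(np.float64(0.492), np.float64(0.312), np.float64(0.289)) 170 [ 0.78  0.08  1.84 -0.75  0.89 -3.37] -0.67 [ 0.65 -0.1  -0.75]
```

```bash
python3 - <<'E'
from t2 import *
Mg=R.from_quat(np.array([.048,.532,.038,.844]));a=Mg.inv().apply([np.cos(.035),np.sin(.035),0])
o=Mg.inv().apply(np.array([.647,.1225,0])-np.array([.6304,.1234,.0166]))
for y in(-60,-80,-95,-110,-120,-127,-134):
    M=R.from_euler("z",y-y0,degrees=True)*M0;h=M.apply(o+.1*a+.012*Mg.inv().apply([0,0,1]))
    for z in(.03,.1,.2):
        p=np.array([.451,.321,z])-h;best=None
        for j4 in(0,1,2,3):
            for j6 in(-2,-1,0,1,2):
                b=ik(p,M,[.4,.2,2.1,j4,.4,j6])
                if b and (best is None or b[1]>best[1]): best=b
        print(y,z,p.round(3),best and (best[0].round(2),round(best[1],2)))
E
```

```text
-60 0.03 [0.432 0.358 0.139] (array([ 0.15,  0.44,  1.76,  0.67,  1.34, -0.66]), np.float64(0.94))
-60 0.1 [0.432 0.358 0.209] (array([ 0.15,  0.36,  1.67,  0.66,  1.46, -0.56]), np.float64(1.03))
-60 0.2 [0.432 0.358 0.309] (array([ 0.15,  0.29,  1.52,  0.65,  1.64, -0.42]), np.float64(1.04))
-80 0.03 [0.446 0.362 0.139] (array([ 0.12,  0.35,  1.91,  0.82,  1.12, -0.51]), np.float64(0.79))
-80 0.1 [0.446 0.362 0.209] (array([ 0.12,  0.27,  1.82,  0.77,  1.24, -0.38]), np.float64(0.88))
-80 0.2 [0.446 0.362 0.309] (array([ 0.12,  0.18,  1.66,  0.73,  1.42, -0.21]), np.float64(0.93))
-95 0.03 [0.457 0.362 0.139] (array([ 0.12,  0.29,  2.01,  0.93,  0.94, -0.4 ]), np.float64(0.69))
-95 0.1 [0.457 0.362 0.209] (array([ 0.12,  0.2 ,  1.92,  0.84,  1.06, -0.23]), np.float64(0.78))
-95 0.2 [0.457 0.362 0.309] (array([ 0.12,  0.11,  1.76,  0.76,  1.23, -0.03]), np.float64(0.86))
-110 0.03 [0.467 0.359 0.139] (array([ 0.16,  0.23,  2.11,  1.06,  0.73, -0.28]), np.float64(0.59))
-110 0.1 [0.467 0.359 0.209] (array([ 0.16,  0.13,  2.01,  0.89,  0.85, -0.05]), np.float64(0.69))
-110 0.2 [0.467 
[... 252 characters left out ...]
np.float64(0.59))
-120 0.2 [0.473 0.356 0.309] (array([ 0.2 , -0.01,  1.88,  0.71,  0.89,  0.38]), np.float64(0.74))
-127 0.03 [0.478 0.353 0.139] (array([ 0.25,  0.18,  2.18,  1.2 ,  0.47, -0.12]), np.float64(0.36))
-127 0.1 [0.478 0.353 0.209] (array([0.25, 0.08, 2.08, 0.88, 0.58, 0.25]), np.float64(0.47))
-127 0.2 [0.478 0.353 0.309] (array([ 0.25, -0.03,  1.9 ,  0.64,  0.79,  0.55]), np.float64(0.68))
-134 0.03 [0.481 0.35  0.139] (array([ 0.3 ,  0.17,  2.2 ,  1.24,  0.36, -0.02]), np.float64(0.25))
-134 0.1 [0.481 0.35  0.209] (array([0.3 , 0.06, 2.09, 0.81, 0.47, 0.44]), np.float64(0.36))
-134 0.2 [0.481 0.35  0.309] (array([ 0.3 , -0.05,  1.92,  0.54,  0.69,  0.76]), np.float64(0.58))
```

Request:
step_arm:
  increments:
    - {"grip": 0,"delta_pos": [-0.014,-0.038,-0.005],"twist": 2.7}
    - {"grip": 0,"delta_pos": [-0.014,-0.038,-0.005],"twist": 2.7}
    - {"grip": 0,"delta_pos": [-0.014,-0.038,-0.005],"twist": 2.7}
    - {"grip": 0,"delta_pos": [-0.014,-0.038,-0.005],"twist": 2.7}
    - {"grip": 0,"delta_pos": [-0.014,-0.038,-0.005],"twist": 2.7}
    - {"grip": 0,"delta_pos": [-0.014,-0.038,-0.005],"twist": 2.7}
    - {"grip": 0,"delta_pos": [-0.014,-0.038,-0.005],"twist": 2.7}
    - {"grip": 0,"delta_pos": [-0.014,-0.038,-0.005],"twist": 2.7}
    - {"grip": 0,"delta_pos": [-0.014,-0.038,-0.005],"twist": 2.7}
    - {"grip": 0,"delta_pos": [-0.014,-0.038,-0.005],"twist": 2.7}

```text
clock: 30.97
position: [0.5209, 0.5419, 0.3794]
ee_rot: [0.238, 0.732, 0.541, -0.339]
contact_force: [0.4, -1.1, -1.2]
width: 0.0214
```

Request:
step_arm:
  increments:
    - {"grip": 0,"delta_pos": [-0.014,-0.036,-0.01],"twist": 2.7}
    - {"grip": 0,"delta_pos": [-0.014,-0.036,-0.01],"twist": 2.7}
    - {"grip": 0,"delta_pos": [-0.012,-0.036,-0.01],"twist": 2.7}
    - {"grip": 0,"delta_pos": [-0.012,-0.03,-0.01],"twist": 2.7}
    - {"grip": 0,"delta_pos": [0,0,0],"twist": 0}

```text
clock: 31.38
position: [0.4689, 0.4007, 0.336]
ee_rot: [0.269, 0.678, 0.606, -0.319]
contact_force: [-0.6, 1.2, -1.7]
width: 0.0212
```

```bash
python3 st.py; python3 - <<'E'
from h import *
t=load("top0");hsv=cv2.cvtColor(t["img"],cv2.COLOR_RGB2HSV)
m=((hsv[...,1]>150)&(hsv[...,0]<15)).astype(np.uint8);m[:,:110]=0;m[:,190:]=0;m[:205]=0;m[275:]=0
c=max(cv2.findContours(m,0,2)[0],key=cv2.contourArea);e=cv2.fitEllipse(c);print("tub",e,ray(t,e[0],.085).round(3))
E
cat > tilt.py <<'E'
from tgt import *
Mg=R.from_quat(np.array([.048,.532,.038,.844]));a=Mg.inv().apply([np.cos(.035),np.sin(.035),0])
o=Mg.inv().apply(np.array([.647,.1225,0])-np.array([.6304,.1234,.0166]))
print("axis",M0.apply(a).round(2),"head",(s["position"]+M0.apply(o+.1*a+.012*Mg.inv().apply([0,0,1]))).round(3))
E
python3 tilt.py
```

```text
31.3833 [0.206 0.115 1.674 0.729 1.209 0.118] [0.4689 0.4007 0.336 ] [-0.6  1.2 -1.7]
[40.7, -97.0, -0.022] 0.02119507860156773
[[0.06, 0.99, -0.11], [0.65, -0.12, -0.75], [-0.76, -0.02, -0.65]]
tub ((147.92347717285156, 238.05763244628906), (46.05192947387695, 50.02355194091797), 83.18034362792969) [0.451 0.324 0.085]
axis [-0.05 -0.4  -0.92] head [0.462 0.359 0.227]
```

Request:
step_arm:
  increments:
    - {"grip": 0,"delta_pos": [-0.006,-0.018,0],"twist": 0}
    - {"grip": 0,"delta_pos": [-0.005,-0.018,0],"twist": 0}
    - {"grip": 0,"delta_pos": [0,0,-0.03],"twist": 0}
    - {"grip": 0,"delta_pos": [0,0,-0.03],"twist": 0}
    - {"grip": 0,"delta_pos": [0,0,-0.03],"twist": 0}
    - {"grip": 0,"delta_pos": [0,0,-0.025],"twist": 0}
    - {"grip": 0,"delta_pos": [0,0,0],"twist": 0}

```text
clock: 31.97
position: [0.4566, 0.3689, 0.2188]
ee_rot: [0.267, 0.676, 0.608, -0.32]
contact_force: [-0.7, -0.4, -1.7]
width: 0.0215
```

```bash
python3 st.py;python3 tilt.py; python3 - <<'E'
from rig import manip
from h import *
t=manip.get_image("top");s=manip.get_image("scene")
a=cv2.resize(t["img"][160:290,100:220],None,fx=3.3,fy=3.3,interpolation=2)
b=cv2.resize(s["img"][130:260,310:430],None,fx=3.3,fy=3.3,interpolation=2)
cv2.imwrite("pics/c4.png",np.hstack([a,b])[:,:,::-1])
E
```

```text
31.9667 [ 0.141  0.182  1.907  0.827  1.043 -0.162] [0.4566 0.3689 0.2188] [-0.7 -0.4 -1.7]
[40.8, -96.8, -0.027] 0.02148833913640583
[[0.06, 0.99, -0.11], [0.65, -0.12, -0.75], [-0.76, -0.03, -0.65]]
axis [-0.05 -0.4  -0.92] head [0.449 0.327 0.11 ]
```

View pics/c4.png

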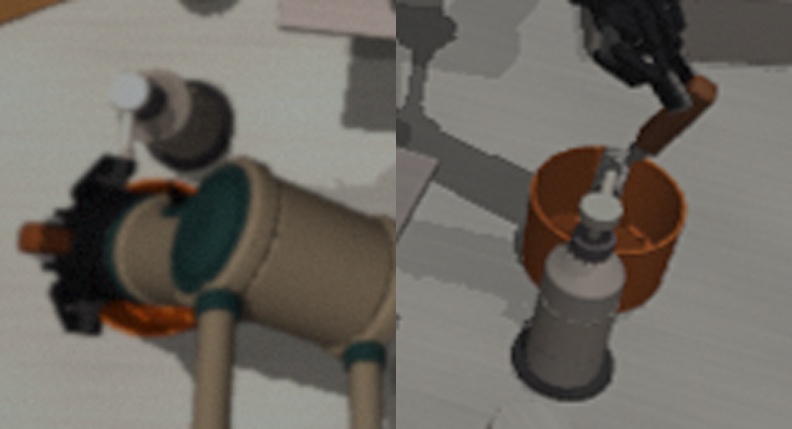

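Request:
step_arm:
  increments:
    - {"grip": 0,"delta_pos": [-0.01,0,-0.01],"twist": 0}
    - {"grip": 0,"delta_pos": [0,0,-0.02],"twist": 0}
    - {"grip": 0,"delta_pos": [0,0,-0.02],"twist": 0}
    - {"grip": 0,"delta_pos": [0,0,-0.015],"twist": 0}
    - {"grip": 0,"delta_pos": [0,0,-0.008],"twist": 0}
    - {"grip": 0,"delta_pos": [0,0,0],"twist": 0}

```text
clock: 32.57
position: [0.4496, 0.3701, 0.151]
ee_rot: [0.268, 0.678, 0.607, -0.316]
contact_force: [-0.3, -0.1, 0.1]
width: 0.0214
```

```bash
python3 st.py;python3 tilt.py
```

```text
32.5667 [ 0.144  0.258  2.021  0.934  0.916 -0.345] [0.4496 0.3701 0.151 ] [-0.3 -0.1  0.1]
[41.0, -96.8, -0.02] 0.021372425102724975
[[0.06, 0.99, -0.1], [0.65, -0.12, -0.75], [-0.75, -0.02, -0.66]]
axis [-0.04 -0.39 -0.92] head [0.443 0.329 0.042]
```

Request:
step_arm:
  increments:
    - {"grip": 0,"delta_pos": [0,0,-0.006],"twist": 0}
    - {"grip": 0,"delta_pos": [0,0,-0.006],"twist": 0}
    - {"grip": 0,"delta_pos": [0,0,-0.004],"twist": 0}
    - {"grip": 0,"delta_pos": [0,0,0],"twist": 0}

```text
clock: 32.9
position: [0.4488, 0.3698, 0.1343]
ee_rot: [0.268, 0.678, 0.607, -0.316]
contact_force: [-0.8, -0.0, -1.2]
width: 0.0214
```

Request:
step_arm:
  increments:
    - {"grip": 0.5,"delta_pos": [0,0,0],"twist": 0}
    - {"grip": 0.5,"delta_pos": [0,0,0],"twist": 0}
    - {"grip": 0.5,"delta_pos": [0,0,0],"twist": 0}
    - {"grip": 0.5,"delta_pos": [0,0,0],"twist": 0}
    - {"grip": 0.5,"delta_pos": [-0.002,-0.024,0.028],"twist": 0}
    - {"grip": 0.5,"delta_pos": [-0.002,-0.024,0.028],"twist": 0}
    - {"grip": 0.5,"delta_pos": [-0.002,-0.024,0.028],"twist": 0}
    - {"grip": 0.5,"delta_pos": [-0.002,-0.024,0.028],"twist": 0}
    - {"grip": 0,"delta_pos": [-0.01,-0.024,0.028],"twist": 0}
    - {"grip": 0,"delta_pos": [-0.01,-0.024,0.028],"twist": 0}

```text
clock: 33.73
position: [0.4203, 0.2248, 0.3042]
ee_rot: [0.269, 0.678, 0.607, -0.316]
contact_force: [0.5, -0.0, 0.2]
width: 0.0193
```

```bash
python3 st.py; python3 - <<'E'
from rig import manip
from h import *
t=manip.get_image("top");s=manip.get_image("scene");pickle.dump((t,s),open("ts3.pkl","wb"))
a=cv2.resize(t["img"][160:290,100:220],None,fx=3.3,fy=3.3,interpolation=2)
b=cv2.resize(s["img"][130:260,310:430],None,fx=3.3,fy=3.3,interpolation=2)
cv2.imwrite("pics/c5.png",np.hstack([a,b])[:,:,::-1])
E
```

```text
33.7333 [-0.209  0.015  1.869  0.722  1.408 -0.261] [0.4203 0.2248 0.3042] [ 0.5 -0.   0.2]
[41.0, -96.8, -0.02] 0.019316995592185224
[[0.06, 0.99, -0.1], [0.65, -0.12, -0.75], [-0.75, -0.02, -0.66]]
```

View pics/c5.png

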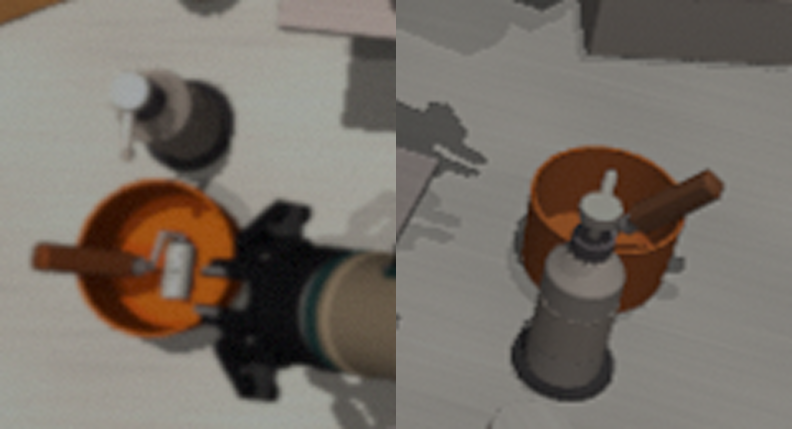

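```bash
python3 - <<'E'
from h import *
t,s=pickle.load(open("ts3.pkl","rb"))
for hz in(.02,.03,.04,.05,.06):
    H=ray(t,(153.5,240.5),hz)
    for bz in(.08,.1,.12,.14):
        B=ray(t,(112,238),bz);print(hz,bz,H.round(3),B.round(3),"len",np.linalg.norm(B-H).round(3),"z at y=.39",round(hz+(bz-hz)*(.388-H[1])/(B[1]-H[1]),3), "headR",np.hypot(*(H-[.451,.323,0])[:2]).round(3))
print("cap",ray(t,(139,187.5),.195).round(3))
# cap centre by brightness in top
g=t["img"].min(2);m=(g>150).astype(np.uint8);m[:,:130]=0;m[:,150:]=0;m[:178]=0;m[200:]=0
ys,xs=np.where(m);print(len(xs),xs.mean(),ys.mean(),ray(t,(xs.mean(),ys.mean()),.195).round(3))
print("scene nominal proj",proj(s,[[.581,.323,.195]]).round(1),proj(t,[[.581,.323,.195]]).round(1))
E
```

```text
0.02 0.08 [0.446 0.324 0.02 ] [0.449 0.43  0.08 ] len 0.122 z at y=.39 0.056 headR 0.005
0.02 0.1 [0.446 0.324 0.02 ] [0.448 0.423 0.1  ] len 0.127 z at y=.39 0.072 headR 0.005
0.02 0.12 [0.446 0.324 0.02 ] [0.447 0.415 0.12 ] len 0.135 z at y=.39 0.09 headR 0.005
0.02 0.14 [0.446 0.324 0.02 ] [0.447 0.408 0.14 ] len 0.146 z at y=.39 0.111 headR 0.005
0.03 0.08 [0.446 0.322 0.03 ] [0.449 0.43  0.08 ] len 0.12 z at y=.39 0.061 headR 0.005
0.03 0.1 [0.446 0.322 0.03 ] [0.448 0.423 0.1  ] len 0.123 z at y=.39 0.076 headR 0.005
0.03 0.12 [0.446 0.322 0.03 ] [0.447 0.415 0.12 ] len 0.13 z at y=.39 0.094 headR 0.005
0.03 0.14 [0.446 0.322 0.03 ] [0.447 0.408 0.14 ] len 0.14 z at y=.39 0.115 headR 0.005
0.04 0.08 [0.446 0.319 0.04 ] [0.449 0.43  0.08 ] len 0.118 z at y=.39 0.065 headR 0.007
0.04 0.1 [0.446 0.319 0.04 ] [0.448 0.423 0.1  ] len 0.12 z at y=.39 0.08 headR 0.007
0.04 0.12 [0.446 0.319 0.04 ] [0.447 0.415 0.12 ] len 0.125 z at y=.39 0.097 headR 0.007
0.04 0.14 [0.446 0.319 0.04 ] [0.447 0.408 0.14 ] len 0.134 z at y=.39 0.118 headR 0.007
0.05 0.08 [0.445 0.316 0.05 ] [0.449 0.43  0.08 ] len 0.118 z at y=.39 0.069 headR 0.009
0.05 0.1 [0.445 0.316 0.05 ] [0.448 0.423 0.1  ] len 0.118 z at y=.39 0.084 headR 0.009
0.05 0.12 [0.445 0.316 0.05 ] [0.447 0.415 0.12 ] len 0.121 z at y=.39 0.101 headR 0.009
0.05 0.14 [0.445 0.316 0.05 ] [0.447 0.408 0.14 ] len 0.128 z at y=.39 0.12 headR 0.009
0.06 0.08 [0.445 0.314 0.06 ] [0.449 0.43  0.08 ] len 0.118 z at y=.39 0.073 headR 0.011
0.06 0.1 [0.445 0.314 0.06 ] [0.448 0.423 0.1  ] len 0.116 z at y=.39 0.087 headR 0.011
0.06 0.12 [0.445 0.314 0.06 ] [0.447 0.415 0.12 ] len 0.118 z at y=.39 0.104 headR 0.011
0.06 0.14 [0.445 0.314 0.06 ] [0.447 0.408 0.14 ] len 0.124 z at y=.39 0.123 headR 0.011
cap [0.581 0.327 0.195]
111 136.63063063063063 187.96396396396398 [0.58  0.334 0.195]
scene nominal proj [[369.7 190.7]] [[140.6 187.6]]
```

Request:
step_arm:
  increments:
    - {"grip": 0,"delta_pos": [0.02,0.01,0],"twist": -5.5}
    - {"grip": 0,"delta_pos": [0.028,0.018,0],"twist": -5.5}
    - {"grip": 0,"delta_pos": [0.03,0.02,0],"twist": -5.5}
    - {"grip": 0,"delta_pos": [0.03,0.02,-0.01],"twist": -5.5}
    - {"grip": 0,"delta_pos": [0.03,0.02,-0.01],"twist": -5.5}
    - {"grip": 0,"delta_pos": [0.028,0.018,-0.01],"twist": -5.5}
    - {"grip": 0,"delta_pos": [0,0,0],"twist": 0}

```text
clock: 34.42
position: [0.5872, 0.3359, 0.2701]
ee_rot: [0.167, 0.822, 0.391, -0.38]
contact_force: [-0.5, 0.7, -0.3]
width: -0.0002
```

```bash
python3 st.py
```

```text
34.4167 [0.175 0.145 1.812 0.703 0.741 0.455] [0.5872 0.3359 0.2701] [-0.5  0.7 -0.3]
[41.0, -129.8, -0.023] -0.00023158652879887574
[[0.41, 0.77, -0.49], [0.51, -0.64, -0.57], [-0.76, -0.02, -0.66]]
```

Request:
step_arm:
  increments:
    - {"grip": 0,"delta_pos": [0,-0.004,-0.02],"twist": 0}
    - {"grip": 0,"delta_pos": [0,0,-0.02],"twist": 0}
    - {"grip": 0,"delta_pos": [0,0,-0.015],"twist": 0}
    - {"grip": 0,"delta_pos": [0,0,-0.008],"twist": 0}
    - {"grip": 0,"delta_pos": [0,0,-0.003],"twist": 0}
    - {"grip": 0,"delta_pos": [0,0,-0.002],"twist": 0}
    - {"grip": 0,"delta_pos": [0,0,0],"twist": 0}

```text
clock: 35.0
position: [0.5867, 0.328, 0.2044]
ee_rot: [0.167, 0.822, 0.39, -0.38]
contact_force: [-0.1, -0.1, 0.4]
width: 0.0003
```

Request:
step_arm:
  increments:
    - {"grip": 0,"delta_pos": [0,0,-0.003],"twist": 0}
    - {"grip": 0,"delta_pos": [0,0,-0.002],"twist": 0}
    - {"grip": 0,"delta_pos": [0,0,-0.002],"twist": 0}
    - {"grip": 0,"delta_pos": [0,0,-0.002],"twist": 0}
    - {"grip": 0,"delta_pos": [0,0,0],"twist": 0}

```text
clock: 35.42
position: [0.5874, 0.328, 0.1965]
ee_rot: [0.167, 0.823, 0.39, -0.379]
contact_force: [-1.2, -1.4, 3.9]
width: -0.0003
```

Request:
step_arm:
  increments:
    - {"grip": 0,"delta_pos": [0,0,-0.002],"twist": 0}
    - {"grip": 0,"delta_pos": [0,0,-0.002],"twist": 0}
    - {"grip": 0,"delta_pos": [0,0,-0.002],"twist": 0}
    - {"grip": 0,"delta_pos": [0,0,-0.002],"twist": 0}
    - {"grip": 0,"delta_pos": [0,0,-0.002],"twist": 0}
    - {"grip": 0,"delta_pos": [0,0,0],"twist": 0}

```text
clock: 35.92
position: [0.5875, 0.3281, 0.1873]
ee_rot: [0.167, 0.823, 0.39, -0.378]
contact_force: [-4.4, -3.0, 8.6]
width: 0.0003
```

Request:
step_arm:
  increments:
    - {"grip": 0,"delta_pos": [0,0,-0.002],"twist": 0}
    - {"grip": 0,"delta_pos": [0,0,-0.002],"twist": 0}
    - {"grip": 0,"delta_pos": [0,0,0],"twist": 0}

```text
clock: 36.17
position: [0.5876, 0.3282, 0.1841]
ee_rot: [0.167, 0.823, 0.39, -0.378]
contact_force: [-5.3, -3.9, 12.1]
width: -0.0004
```

Request:
step_arm:
  increments:
    - {"grip": 0,"delta_pos": [0,0,-0.001],"twist": 0}
    - {"grip": 0,"delta_pos": [0,0,0],"twist": 0}

```text
clock: 36.33
position: [0.5877, 0.3283, 0.1841]
ee_rot: [0.167, 0.823, 0.39, -0.377]
contact_force: [-6.4, -6.0, 14.7]
width: -0.0001
```

The cap is on its stop: force is past 11 N and the tip no longer sinks. Lifting off.

Request:
step_arm:
  increments:
    - {"grip": 0,"delta_pos": [0,0,0.005],"twist": 0}
    - {"grip": 0,"delta_pos": [0,0,0.008],"twist": 0}
    - {"grip": 0,"delta_pos": [0,0,0.02],"twist": 0}
    - {"grip": 0,"delta_pos": [0,0,0.03],"twist": 0}
    - {"grip": 0,"delta_pos": [-0.02,-0.02,0.03],"twist": 0}
    - {"grip": 0,"delta_pos": [-0.03,-0.03,0.02],"twist": 0}
    - {"grip": 0,"delta_pos": [-0.03,-0.03,0],"twist": 0}
    - {"grip": 0,"delta_pos": [0,0,0],"twist": 0}
    - {"grip": 0,"delta_pos": [0,0,0],"twist": 0}

```text
clock: 37.08
position: [0.5096, 0.2504, 0.2915]
ee_rot: [0.167, 0.823, 0.389, -0.379]
contact_force: [0.6, -0.1, 0.5]
width: 0.0
```

```bash
python3 st.py; python3 - <<'E'
from rig import manip
from h import *
t,s=pickle.load(open("ts3.pkl","rb"));t0=load("top0");s0=load("scene0");t2,_=pickle.load(open("ts2.pkl","rb"))
T=manip.get_image("top")["img"];S=manip.get_image("scene")["img"]
d=lambda a,b,x0,x1,y0,y1:np.abs(a[y0:y1,x0:x1].astype(int)-b[y0:y1,x0:x1]).mean().round(1)
print("tape",d(T,t0["img"],236,270,238,272),"can",d(S,s0["img"],335,365,250,290),"cup",d(S,s0["img"],135,163,190,222))
print("cap/roller",d(S,s["img"],355,390,178,215),d(S,s["img"],390,425,180,205),"tray",d(T,t2["img"],340,395,205,270))
cv2.imwrite("pics/end.png",np.hstack([T[160:290,100:220],S[130:260,310:430]])[:,:,::-1])
E
```

```text
37.0833 [-0.016 -0.026  1.943  0.736  0.885  0.306] [0.5096 0.2504 0.2915] [ 0.6 -0.1  0.5]
[41.0, -129.9, -0.02] 4.773201239758764e-05
[[0.41, 0.77, -0.49], [0.51, -0.64, -0.57], [-0.75, -0.02, -0.66]]
tape 15.2 can 2.5 cup 1.8
cap/roller 1.2 0.9 tray 2.3
```

Request:
step_arm:
  increments:
    - {"grip": 0,"delta_pos": [-0.02,0.01,0.03],"twist": 0}
    - {"grip": 0,"delta_pos": [-0.02,0.035,0.01],"twist": 0}
    - {"grip": 0,"delta_pos": [-0.02,0.035,0],"twist": 0}
    - {"grip": 0,"delta_pos": [-0.02,0.035,0],"twist": 0}
    - {"grip": 0,"delta_pos": [-0.01,0.04,0],"twist": 0}
    - {"grip": 0,"delta_pos": [-0.01,0.04,0],"twist": 0}
    - {"grip": 0,"delta_pos": [0,0.04,0],"twist": 0}
    - {"grip": 0,"delta_pos": [0,0.04,0],"twist": 0}
    - {"grip": 0,"delta_pos": [0,0,0],"twist": 0}

```text
clock: 37.93
position: [0.4093, 0.535, 0.3308]
ee_rot: [0.168, 0.821, 0.394, -0.378]
contact_force: [0.8, -0.4, -0.3]
width: -0.0
```

```bash
python3 st.py; python3 - <<'E'
from rig import manip
from h import *
t0=load("top0")["img"];T=manip.get_image("top")["img"]
def c(a):
    g=cv2.cvtColor(a,cv2.COLOR_RGB2GRAY)[230:280,228:278].astype(np.float32);return g
A,B=c(t0),c(T);print("tape diff",np.abs(A-B).mean(),cv2.phaseCorrelate(A,B))
E
```

```text
37.9333 [0.762 0.054 1.76  0.167 0.622 1.357] [0.4093 0.535  0.3308] [ 0.8 -0.4 -0.3]
[41.1, -129.3, -0.022] -1.6438493728707953e-05
[[0.4, 0.77, -0.49], [0.52, -0.63, -0.57], [-0.75, -0.02, -0.66]]
tape diff 2.5596 ((-0.08483673356328936, 0.09802285636117958), 0.9379670288085937)
```

The tape has not moved, and nothing touches the robot. Handing in.

```bash
python3 -c "
from rig import manip
print(manip.sign_off())"
```

```text
the job is handed in; nothing more can be done
None
```

I put both scrapers in the tray and the roller head-down in the tub, then pressed the pump cap to its stop and let it spring back. I handed the job in at about 38 s; the hand-in gives no verdict.

**How it was done:** the move rows only turn the tool about the vertical. I got the lean by pushing the arm to the edge of its reach, where the tool tilts and stays tilted. I used about 27° for the grasps and placings, and tilted the roller about 67° head-down before lowering it into the tub.

**Last checks:**
- **Scrapers:** the picture after placing shows both flat and inside the tray walls. A later picture comparison showed no change in the tray.
- **Roller:** the head is about 5 mm from the tub's axis and, by my estimate, about 20 mm above the tub's foot. The handle rests on the rim.
- **Pump cap:** pressing force at the last reading was about 15 N vertical (about 17 N in all), with the tip no longer sinking. The cap looked the same afterwards as before.
- **Bystanders:** the tape shifted by less than 0.15 pixels. The can and cup images were practically unchanged.
- **Arm:** it ended about 0.33 m up, reading under 1 N of contact force.

**What disagreed:**
- **Handle positions:** my first combined fit of the handles was 8–10 mm too far from the robot. The wrist view showed this, and I used the scene-camera fit instead.
- **Tape check:** the first tape comparison was spoiled because the arm hid it. I repeated it with the arm clear.
- **Joint 6:** it sat at the edge of its range, reading up to 0.004 rad beyond, for a short time early on.

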